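# Finish the mould layer, then show its test tile

## Robot

A 6-joint arm with a two-finger parallel gripper is mounted at the origin on the work surface. World frame = base frame: x ahead of the robot, y to its left, z up, the work surface at z = 0. Lengths are in mm, angles in rad, forces in N, time in s.
With the tool pointing down it reaches from about 300 to 775 mm from the base axis. Payload 14.6 kg.
Tool frame: the origin (TCP) lies on the front face of the gripper's body, between the roots of the fingers; the fingertips stand 97 mm ahead of it and the grasp point (between the pads) lies 78 mm ahead of it; z points along the fingers, y is the direction in which the jaws open and shut (so a half turn about z gives the same grasp; the last joint's range is limited). The gripper opens to 94 mm and grips with 3 to 60 N. Pads are 16 mm wide; open, the fingers measure 119 mm over their backs; the gripper's body (75 mm by 177 mm) begins 78 mm behind the grasp point.
Start: joints at [1.196, 0.3, 1.521, -0, 1.321, -0.067], TCP at [166.627, 524.143, 302.646] pointing down, gripper open.
Joint ranges: [-3.03, 3.03], [-0.79, 2.21], [0.23, 2.52], [-1.04, 4.18], [0, 3.07], [-2.55, 2.55]. Speed limits (rad/s): [2.22, 2.22, 2.57, 3.14, 3.14, 3.14].

## Interface

Orientations are given as [roll, pitch, yaw] about the fixed x, y, z axes, in that order (R = Rz(yaw) Ry(pitch) Rx(roll)).
In Python, from cell import manip, eyes, finder gives the robot as it stands.
- The arm moves only by the tool drive_tool, never from a script. Its argument "rows" is a list of rows, each an object with "offset": the shift along the tool's x, y, z in mm, a list of three; "spin": the turn about the tool's z in degrees; "jaw": the finger opening in mm, from 0 to 94. In form: [{"offset": [dx, dy, dz], "spin": spin, "jaw": jaw}, ...]. A call has 1 to 20 rows; each row shifts and turns the commanded pose from where the row before left it, along the tool's axes as they then stand; what a row does not reach is not made up. A row lasts 1/10 s, in which the tool goes at most 50 mm and 8.59 degrees, less where a joint would pass 70% of its speed; a pose out of reach is approached as far as the arm can. A call is refused whole if a number of a shift passes 50 or a number of a turn 8.59, either way. A call with a gripper value outside its range is refused whole. The fingers move at their own pace and stop on an object; "force" is the grip in N (left out, the last holds). Time passes only in rows, so rows that do not move let the fingers close. It gives the time, the measured TCP pose, the force and the opening at its end, in the units of the state.
- manip.read_state(): the state, without advancing time (a new reading comes with each control period).
- eyes.camera(name): name is "side" or "top" or "wrist"; returns a dict with "color" (384x512x3 uint8, blue, green, red), "depth" (384x512 float32, mm along the optical axis (not along the pixel's ray), 0 where there is no reading), "vfov" (degrees; the focal length in pixels is half the picture's height over the tangent of half this angle, whatever the lens; pixels are square), "cx", "cy" (the principal point, pixels), "rvec" (rotation vector, rad) and "tvec" (3), from world to camera coordinates, as OpenCV has them. Camera axes: x right, y down, z forward; pixel columns grow to the right and rows downward; lengths in mm; the calibration is good to about 2 mm. The wrist camera is an equidistant fisheye: a pixel r from the principal point sees the ray r / f radians off the axis. A picture is of the moment at which its call begins.
- manip.sign_off(): hands the job in, once; it reports no verdict.
Trained networks look in the newest picture that a camera, given by its name, has taken for a name from the list of things; names that differ only in an ending like _2 or _b are one class to them, and where a whole thing is asked for, a point or a joint stands for the part that bears it (a point fixed in the world has none). Each returns a list of dicts, best first, with "p" (0 to 1); they miss things now and then, are a little off and sometimes report something else, mostly with a low value. They report only what shows in the picture. A call takes as long as a camera call. They do not tell look-alikes from the thing itself.
- finder.find_in(camera, target): "uv" ([column, row] in pixels, amid what is visible of it).
The state is a dict: "clock": time; "joints": joint angles; "qd": joint speeds; "effort": joint torques, N m; "eef_pos": TCP position; "eef_rot": TCP orientation; "wrist_force": force on the tool from outside, world axes, zero at the start; "moment": the same for the moment, N m; "finger_gap": finger opening in mm.
Only numpy, scipy, OpenCV 4.12 (cv2) and the standard library are available. Lean on these libraries where they do the work, as an engineer would, in place of code of your own. Each camera call takes 0.05 s, during which the arm holds its last target. There are 200 camera calls.

## Task

Finish the layer of strapped plaster moulds on the plywood slab: set the two loose moulds gently into the two gaps of the pinwheel, in line with the others, without dropping them. Then take the test tile that has the notched corner out of its stand, keeping your fingers off its unglazed label end, and hold it up over the layer for the batch photo: label face turned upward (tilted back 45 degrees or flatter), the label above the middle of the layer and about 10 cm clear of the mould tops. Finish while still holding the tile there, and leave the other things alone.

Things in the scene. Friction and masses are not known exactly. Their poses are not given: they have to be found in the camera images.
- slab_mid (a point): Centre of the top of a fixed plywood slab, 180 x 180 mm, top 18 mm above the table; x and y along its edges (the slab may be turned). Two moulds already stand on it, on opposite sides; with two more they form a pinwheel of four round an open well 65 mm square: each mould's end butts against the next one's long side, 5 mm joints, 165 mm over all.
- gap_1 (a point): Where the centre of one missing mould belongs: 57.5 mm along the slab's +x and 27.5 mm along its -y from its middle, 45.5 mm above the table, mould length along the slab's y. Axes as the slab's. On its inner side only the part towards the slab's +y faces the well, the rest has a neighbour 5 mm away: to leave room for the inner finger, grip the mould about 15 mm off centre, towards the slab's +y.
- gap_2 (a point): Where the centre of the other missing mould belongs: 57.5 mm along the slab's -x and 27.5 mm along its +y from the slab's middle, length along the slab's y, 45.5 mm above the table. As gap_1 turned half round: grip about 15 mm off the mould's centre towards the slab's -y.
- set_1 (a point): Where the centre of mould_1, already on the slab, belongs: 27.5 mm along the slab's -x and 57.5 mm along its -y from the middle, 45.5 mm above the table, length along the slab's x.
- set_2 (a point): Where the centre of mould_2, already on the slab, belongs: 27.5 mm along the slab's +x and 57.5 mm along its +y, length along the slab's x.
- mould_1_c (a point): Centre of a mould already in place on the slab (same size as the loose ones).
- mould_2_c (a point): Centre of the other mould already in place on the slab.
- mould_3_c (a point): Centre (half-way up) of a loose plaster mould, a white block 110 mm long (its x) x 50 mm wide (y) x 55 mm high (z), 0.3 kg, with a dark strap round its sides and a round pour hole drawn on top. It stands on the table. Either loose mould may fill either gap, either way round.
- mould_4_c (a point): Centre of the second loose mould, the same in every way.
- tile_c (a point): Centre of the white notched tile: 110 mm long (x) x 12 thick (y) x 46 high (z), 0.12 kg, standing on its long edge in a slot stand, underside 12 mm above the table. A 12 x 12 mm notch is cut from the upper corner of its label end (+x), matt and unglazed from 22 mm off centre on. Label face is +y: seen from that side, the notch is at upper left. Grip 2 to 30 mm off centre, towards the -x end.
- tile_label (a point): Middle of the plain paper label on the notched tile's +y face: 36 mm along the tile's x, 6 mm along its y and 6 mm below (-z) the tile's centre. Axes as the tile's.
- stand: Fixed plaster slot stand of the notched tile, 80 x 46 mm, 24 mm high, origin under its centre; slot along its x, 16 mm wide and 12 mm deep, so that the upper 34 mm of the tile are free. An identical stand holds a tile with no notch: leave that one.
- plain_tile: The tile with no notch, same size, origin under its centre. Bystander.
- cup: White plaster-coloured cup, 64 mm wide, 55 mm high. Bystander.
- prop: Terracotta kiln prop, 34 mm wide, 45 mm high. Bystander.
- jug: White plastic jug with a handle, 96 mm wide, 120 mm high. Bystander.
- mallet: Mallet lying on the table. Bystander.
- brush: Brush lying beyond the slab. Bystander.
- band: Black rubber ring, 68 mm wide, 20 mm high. Bystander.
- tile: The notched tile again, origin at the middle of its underside, 23 mm below its centre.
- mould_1: Mould 1 again, origin at the middle of its underside, 27.5 mm below its centre.
- mould_2: Mould 2 again, origin at the middle of its underside, 27.5 mm below its centre.
- mould_3: Mould 3 again, origin at the middle of its underside, 27.5 mm below its centre.
- mould_4: Mould 4 again, origin at the middle of its underside, 27.5 mm below its centre.
There are look-alikes about, which are no part of the job. Leave any blue, orange or yellow look-alike of the mould_4 alone.

How it is judged:
By the outcome, as a careful person would: the job done as asked, in the order asked, and still so for the second after the job is handed in, while the arm keeps its last pose, push and grip.
It also fails if it takes over 67 s, if anything falls off the work surface, if the arm or the gripper's body presses on something with over 40 N, if the wrist force passes 120 N, or if a joint passes its speed limit or range.

## Working session

There is one attempt and no reset: what is moved stays moved. The work goes in short steps, Python scripts to look and compute and a tool call to move; the robot and the scene stay as the last step left them, time stands still between calls to the robot, and variables do not carry over. Pictures are saved under pics/ and viewed, about 8 in all and at most 12, crops included, and the job is handed in when it is done.

Besides the shell and the picture viewer there is one more tool, called after "Emit:" by a JSON object that holds its "op" and its "data". drive_tool: Moves the arm, as the interface text tells. Its arguments: {"type":"object","properties":{"rows":{"type":"array","items":{"type":"object","properties":{"offset":{"type":"array","items":{"type":"number"}},"spin":{"type":"number"},"jaw":{"type":"number"}}}},"force":{"type":"number"}},"required":["rows"]}

```bash
ls; mkdir -p pics
cat > h.py <<'E'
import numpy as np, cv2
from cell import manip, eyes, finder
from scipy.spatial.transform import Rotation as R
def cloud(c):
    d=c["depth"];h,w=d.shape;f=h/2/np.tan(np.radians(c["vfov"])/2)
    v,u=np.mgrid[:h,:w];x=(u-c["cx"])/f;y=(v-c["cy"])/f
    P=np.stack([x*d,y*d,d],-1)
    Rm=cv2.Rodrigues(np.array(c["rvec"],float))[0];t=np.array(c["tvec"],float).ravel()
    W=(P-t)@Rm; W[d<=0]=np.nan
    return W
E
python3 - <<'E'
from h import *
s=manip.read_state();print(s["clock"],s["eef_pos"],s["eef_rot"],s["finger_gap"])
for n in("top","side"):
    c=eyes.camera(n);np.savez(f"{n}.npz",**c);cv2.imwrite(f"pics/{n}0.png",c["color"])
    W=cloud(c);print(n,c["vfov"],c["cx"],c["cy"])
    for t in("mould_3","tile","tile_label","stand","slab_mid","gap_1","plain_tile"):
        try:
            for r in finder.find_in(n,t)[:6]:
                u,v=np.round(r["uv"]).astype(int);print(t,round(r["p"],2),u,v,np.round(W[v,u]))
        except Exception as e: print(t,e)
a=cv2.imread("pics/top0.png");b=cv2.imread("pics/side0.png")
E
```

```text
pics
0.0 [166.57864377 524.00624515 302.08205832] [-3.14045073e+00 -5.44340806e-05  2.83381471e+00] 94.05240232713139
top 51.40114842947855 254.60960362066888 192.5120138502341
mould_3 0.93 254 174 [616.  42.  73.]
mould_3 0.8 190 128 [795. 296.  61.]
mould_3 0.77 190 172 [623. 293.  53.]
mould_3 0.73 283 185 [574. -70.  72.]
mould_3 0.69 116 243 [344. 569.  63.]
mould_3 0.56 334 178 [ 606. -271.   55.]
tile 0.56 340 220 [ 442. -294.   56.]
tile_label 0.69 339 224 [ 426. -297.   23.]
stand 0.73 336 225 [ 422. -284.   29.]
stand 0.7 281 185 [574. -62.  75.]
slab_mid 0.7 265 184 [582.  -2.  18.]
slab_mid 0.49 193 218 [443. 277.  56.]
slab_mid 0.41 384 200 [ 524. -483.    4.]
gap_1 0.64 267 183 [586. -10.  21.]
side 53.825576644055204 256.2344950473058 188.38673632095222
mould_3 0.87 128 176 [280. 337.  45.]
mould_3 0.86 121 142 [335. 513.  56.]
mould_3 0.82 270 182 [587.  17.  70.]
mould_3 0.74 265 135 [752. 242.  53.]
mould_3 0.61 227 151 [591. 245.  54.]
mould_3 0.6 350 247 [ 595. -287.   52.]
tile 0.8 305 290 [ 423. -305.   45.]
tile 0.28 293 156 [795. 138.   1.]
tile_label 0.55 306 291 [ 421. -310.   49.]
stand 0.76 302 297 [ 416. -305.   23.]
stand 0.15 349 250 [ 585. -292.   53.]
slab_mid 0.77 271 202 [571.  -9.  18.]
gap_1 0.56 270 203 [565. -11.  19.]
plain_tile 0.82 180 168 [427. 272.  45.]
plain_tile 0.7 275 206 [530. -72.  73.]
plain_tile 0.18 238 251 [388. -92.   8.]
```

View pics/top0.png

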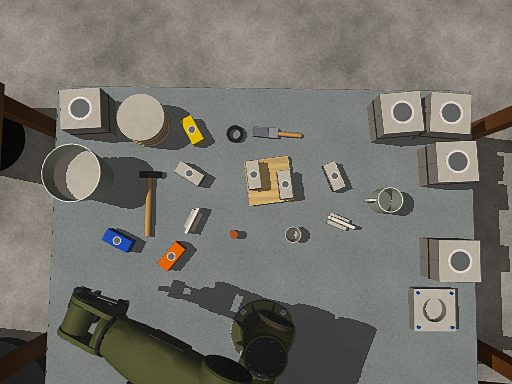

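View pics/side0.png

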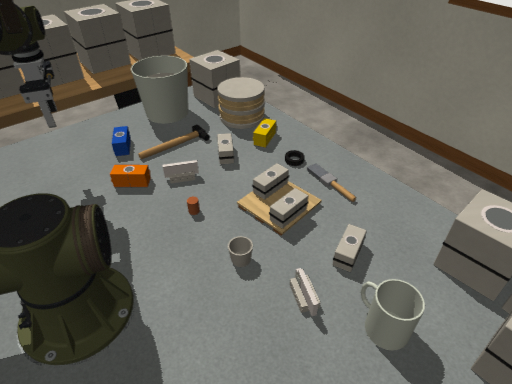

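Run:
```python
from h import *
ims=[]
for n,cs in(("side",((182,170),(305,292))),("top",((192,221),(340,221)))):
    c=dict(np.load(n+".npz"));im=c["color"]
    ims.append(np.hstack([cv2.resize(im[y-25:y+25,x-33:x+33],None,fx=6,fy=6,interpolation=cv2.INTER_CUBIC) for x,y in cs]))
cv2.imwrite("pics/crop0.png",np.vstack(ims))
for n in("top","side"):
    W=cloud(dict(np.load(n+".npz")))
    for nm,x,y,r,z0,z1 in(("m3",623,293,80,48,64),("m4",606,-271,80,48,64),("s1",616,42,62,66,84),("s2",565,-60,62,66,84),("slab",585,-7,150,13,24),("tA",430,280,80,40,70),("tB",430,-295,80,40,70)):
        m=(np.hypot(W[...,0]-x,W[...,1]-y)<r)&(W[...,2]>z0)&(W[...,2]<z1)
        p=W[m][:,:2].astype(np.float32)
        print(n,nm,len(p),cv2.minAreaRect(p),W[m][:,2].mean())
```

```text
top m3 346 ((619.1515502929688, 296.9006042480469), (109.9507827758789, 49.448543548583984), 58.671722412109375) 55.565812950011455
top m4 346 ((615.8032836914062, -271.09027099609375), (109.01631927490234, 52.3505859375), 23.09056854248047) 54.83389425275815
top s1 353 ((614.860595703125, 45.70116424560547), (109.7891845703125, 49.6974983215332), 8.065672874450684) 73.17438329438208
top s2 328 ((575.8508911132812, -77.14055633544922), (103.72972869873047, 50.3039436340332), 7.805544376373291) 72.94467124270717
top slab 1079 ((597.65234375, -15.873817443847656), (180.4747772216797, 180.08213806152344), 8.297845840454102) 18.308640566744234
top tA 102 ((435.22845458984375, 282.0904541015625), (12.502479553222656, 108.69798278808594), 64.16757202148438) 56.88284551392906
top tB 97 ((433.9243469238281, -297.77606201171875), (108.31231689453125, 12.153563499450684), 67.45049285888672) 55.79646006709312
side m3 273 ((615.1502685546875, 292.26605224609375), (110.44901275634766, 49.55318832397461), 58.501590728759766) 54.54808025353072
side m4 673 ((611.824951171875, -275.3627014160156), (111.38359069824219, 49.23414611816406), 23.32303237915039) 54.72083360541979
side s1 418 ((611.6078491210938, 41.29872131347656), (111.24507141113281, 50.932090759277344), 8.504498481750488) 72.45819216984128
side s2 494 ((573.4765625, -80.69337463378906), (109.23506164550781, 51.612091064453125), 7.860537052154541) 72.48672000197325
side slab 1243 ((594.50927734375, -20.15558624267578), (183.91944885253906, 180.85655212402344), 7.762528896331787) 17.930462354406803
side tA 229 ((431.7421569824219, 278.6396484375), (16.144859313964844, 109.13775634765625), 64.87527465820312) 51.89952785286528
side tB 320 ((430.50048828125, -301.4664001464844), (110.12528991699219, 14.043014526367188), 67.95462799072266) 54.14906410448039
```

View pics/crop0.png

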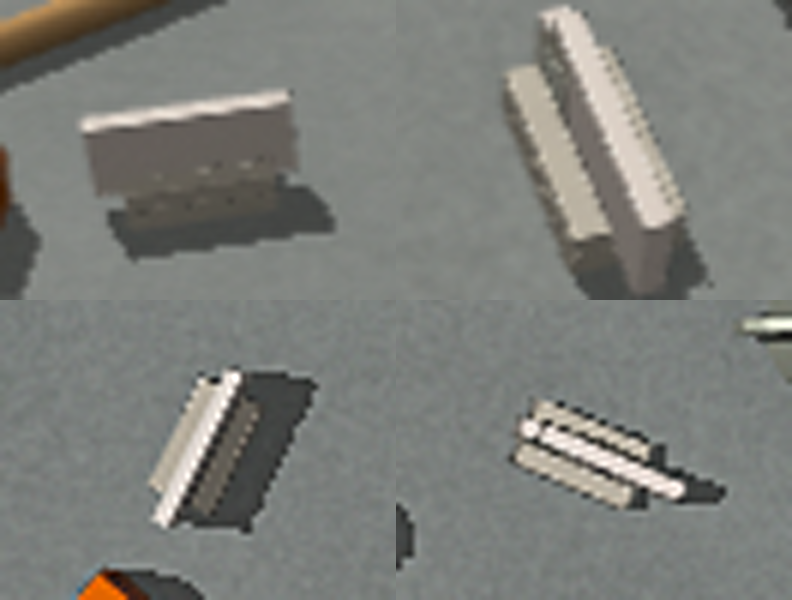

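The pictures show the half-filled slab near top-view pixel (268,182). The loose moulds are at (190,172) and (334,178), and the tile stands at (192,221) and (340,221). The stand at (340,221) holds the tile with a step at its upper-left end, so that one is notched.

Add to h.py:
```python
def go(x,y,z,yaw):
    "print spin (deg) to do first, then shift in tool axes after that spin; z of the grasp point"
    s=manip.read_state();p=s["eef_pos"];r=np.degrees(s["eef_rot"])
    spin=-((yaw-r[2]+180)%360-180);a=np.radians(yaw)
    d=np.array([x-p[0],y-p[1]])
    print("t",round(s["clock"],2),"pos",np.round(p,1),"rot",np.round(r,1),"gap",round(s["finger_gap"],1),"F",np.round(s["wrist_force"],1))
    print("  spin",round(spin,1),"shift",np.round([d@[np.cos(a),np.sin(a)],d@[np.sin(a),-np.cos(a)],p[2]-z-78],1))
def wcloud(c):
    d=c["depth"];h,w=d.shape;f=h/2/np.tan(np.radians(c["vfov"])/2)
    v,u=np.mgrid[:h,:w];x=u-c["cx"];y=v-c["cy"];r=np.hypot(x,y)+1e-9;th=r/f
    k=np.tan(np.minimum(th,1.4))/r
    P=np.stack([x*k*d,y*k*d,d],-1)
    Rm=cv2.Rodrigues(np.array(c["rvec"],float))[0];t=np.array(c["tvec"],float).ravel()
    W=(P-t)@Rm; W[(d<=0)|(th>1.4)]=np.nan
    return W
def rect(W,x,y,r,z0,z1):
    m=(np.hypot(W[...,0]-x,W[...,1]-y)<r)&(W[...,2]>z0)&(W[...,2]<z1)
    p=W[m][:,:2].astype(np.float32)
    (cx,cy),(w,h),a=cv2.minAreaRect(p)
    if w<h: w,h,a=h,w,a+90
    return len(p),np.round([cx,cy,w,h,a%180,W[m][:,2].mean()],1)
```

```text
(no output)
```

Emit:
{"op": "drive_tool", "data": {"rows": [{"offset": [-42, -5.7, 4], "spin": 0, "jaw": 94}, {"offset": [-42, -5.7, 4], "spin": 0, "jaw": 94}, {"offset": [-42, -5.7, 4], "spin": 0, "jaw": 94}, {"offset": [-42, -5.7, 4], "spin": 0, "jaw": 94}, {"offset": [-42, -5.7, 4], "spin": 0, "jaw": 94}, {"offset": [-42, -5.7, 4], "spin": 0, "jaw": 94}, {"offset": [-42, -5.7, 4], "spin": 0, "jaw": 94}, {"offset": [-42, -5.7, 4], "spin": 0, "jaw": 94}, {"offset": [-42, -5.7, 4], "spin": 0, "jaw": 94}, {"offset": [-42, -5.7, 4], "spin": 0, "jaw": 94}, {"offset": [-42, -5.7, 0], "spin": 0, "jaw": 94}, {"offset": [-42, -5.7, 0], "spin": 0, "jaw": 94}, {"offset": [0, 0, 0], "spin": 8.5, "jaw": 94}, {"offset": [0, 0, 0], "spin": 8.5, "jaw": 94}, {"offset": [0, 0, 0], "spin": 8.5, "jaw": 94}, {"offset": [0, 0, 0], "spin": 8.5, "jaw": 94}, {"offset": [0, 0, 0], "spin": 8.5, "jaw": 94}, {"offset": [0, 0, 0], "spin": 8.5, "jaw": 94}, {"offset": [0, 0, 0], "spin": 8.5, "jaw": 94}, {"offset": [0, 0, 0], "spin": 8.5, "jaw": 94}]}}

```text
clock: 2.8
eef_pos: [626.2, 306.3, 262.5]
eef_rot: [-3.141, 0.0, 1.641]
wrist_force: [-0.6, 0.9, 0.1]
finger_gap: 93.9
```

Run:
```python
from h import *
go(625,307.4,27.5,58.6)
c=eyes.camera("wrist");cv2.imwrite("pics/w1.png",c["color"]);W=wcloud(c)
print(rect(W,617,295,80,48,64),rect(W,597,-17,140,12,25),rect(W,613,43,62,66,84))
print(finder.find_in("wrist","mould_3_c"), c["vfov"],c["cx"],c["cy"])
```

```text
t 2.8 pos [626.2 306.3 262.5] rot [-180.    0.   94.] gap 93.9 F [-0.6  0.9  0.1]
  spin 35.4 shift [  0.3  -1.6 157. ]
(4948, array([620.1, 294.8, 109.3,  50.6,  58.7,  55.6])) (1582, array([587.7,  46.9, 180.6,  49.7,   8.1,  18.4])) (0, array([ 0.,  0.,  0.,  0.,  0., nan]))
[{'uv': [354.3, 324.8], 'p': 0.38}] 65.70646984690485 256.7806873228378 194.06593220378733h.py:31: RuntimeWarning: Mean of empty slice.
  return len(p),np.round([cx,cy,w,h,a%180,W[m][:,2].mean()],1)
  ret = ret.dtype.type(ret / rcount)
```

Emit:
{"op": "drive_tool", "data": {"rows": [{"offset": [0, 0, 0], "spin": 8.5, "jaw": 94}, {"offset": [0, 0, 0], "spin": 8.5, "jaw": 94}, {"offset": [0, 0, 0], "spin": 8.5, "jaw": 94}, {"offset": [0, 0, 0], "spin": 8.5, "jaw": 94}, {"offset": [1, -1, 30], "spin": 1.3, "jaw": 94}, {"offset": [0, 0, 35], "spin": 0, "jaw": 94}, {"offset": [0, 0, 35], "spin": 0, "jaw": 94}, {"offset": [0, 0, 30], "spin": 0, "jaw": 94}, {"offset": [0, 0, 17], "spin": 0, "jaw": 94}, {"offset": [0, 0, 9], "spin": 0, "jaw": 94}, {"offset": [0, 0, 0], "spin": 0, "jaw": 94}, {"offset": [0, 0, 0], "spin": 0, "jaw": 45}, {"offset": [0, 0, 0], "spin": 0, "jaw": 45}, {"offset": [0, 0, 0], "spin": 0, "jaw": 45}, {"offset": [0, 0, 0], "spin": 0, "jaw": 45}, {"offset": [0, 0, 0], "spin": 0, "jaw": 45}, {"offset": [0, 0, 0], "spin": 0, "jaw": 45}, {"offset": [0, 0, 0], "spin": 0, "jaw": 45}], "force": 35}}

```text
clock: 4.7
eef_pos: [625.9, 307.6, 106.8]
eef_rot: [3.141, -0.0, 1.031]
wrist_force: [0.4, -0.4, 1.2]
finger_gap: 50.0
```

Run:
```python
from h import *
a=np.radians(8.05);print(np.array([[np.cos(a),-np.sin(a)],[np.sin(a),np.cos(a)]])@[57.5,-12.5])
go(618.1,294.8,27.5,58.6)
```

```text
[58.68387406 -4.32468787]
t 4.7 pos [625.9 307.6 106.8] rot [180.   -0.   59.1] gap 50.0 F [ 0.4 -0.4  1.2]
  spin 0.5 shift [-15.   -0.    1.3]
```

Emit:
{"op": "drive_tool", "data": {"rows": [{"offset": [0, 0, -10], "spin": 0, "jaw": 45}, {"offset": [0, 0, -30], "spin": 0, "jaw": 45}, {"offset": [0, 0, -40], "spin": 0, "jaw": 45}, {"offset": [0, 0, -40], "spin": 0, "jaw": 45}, {"offset": [0, 0, 0], "spin": -7.8, "jaw": 45}, {"offset": [0, 0, 0], "spin": -7.8, "jaw": 45}, {"offset": [0, 0, 0], "spin": -7.8, "jaw": 45}, {"offset": [0, 0, 0], "spin": -7.8, "jaw": 45}, {"offset": [0, 0, 0], "spin": -7.8, "jaw": 45}, {"offset": [-25, -1, 0], "spin": 0, "jaw": 45}, {"offset": [-40, -2, 0], "spin": 0, "jaw": 45}, {"offset": [-45, -3, 0], "spin": 0, "jaw": 45}, {"offset": [-45, -3, 0], "spin": 0, "jaw": 45}, {"offset": [-45, -3, 0], "spin": 0, "jaw": 45}, {"offset": [-45, -2, 0], "spin": 0, "jaw": 45}, {"offset": [-40, -2, 0], "spin": 0, "jaw": 45}, {"offset": [-30, -1, 0], "spin": 0, "jaw": 45}, {"offset": [-15, 0, 0], "spin": 0, "jaw": 45}, {"offset": [0, 0, 0], "spin": 0, "jaw": 45}, {"offset": [0, 0, 0], "spin": 0, "jaw": 45}]}}

```text
clock: 6.7
eef_pos: [655.2, -20.7, 226.6]
eef_rot: [-3.141, -0.0, 1.712]
wrist_force: [0.4, 0.5, -4.1]
finger_gap: 49.6
```

Run:
```python
from h import *
go(655,-22,46.8,98.05)
c=eyes.camera("wrist");cv2.imwrite("pics/w2.png",c["color"]);W=wcloud(c);np.save("W2.npy",W)
for q in((613,43,62,66,84),(575,-78,62,66,84),(596,-17,135,13,23),(657,-37,75,130,190)):
    print(rect(W,*q))
for n in("top","side"):
    W=cloud(eyes.camera(n));print(n,rect(W,657,-37,75,130,190))
```

```text
t 6.7 pos [655.2 -20.7 226.6] rot [-180.    -0.    98.1] gap 49.6 F [ 0.4  0.5 -4.1]
  spin 0.0 shift [ -1.3  -0.4 101.8]
(8131, array([615.4,  42.6, 110.5,  50.1,   7.7,  73.6]))
(2713, array([566.1, -78.1,  84.4,  44.7,   7.1,  73.5]))
(9132, array([593.8,   6.1, 180.5, 129.7,   8.2,  18.7]))
(16137, array([656.8, -31.9, 106.1,  74.3,  96. , 173. ]))
top (32, array([641.2, -21.6,  96.1,  38.8,  72. , 172.5]))
side (899, array([651.1, -39.3, 109.7,  79.3,  84.3, 162.8]))
```

View pics/w2.png

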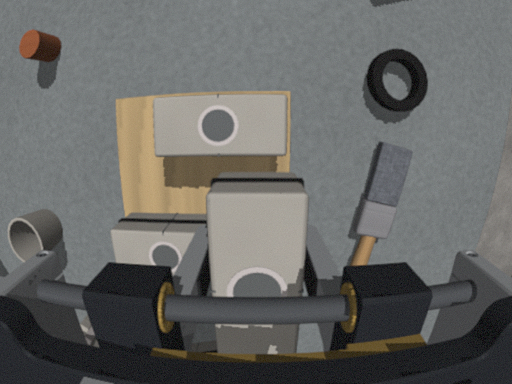

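Run:
```python
from h import *
W=np.load("W2.npy");a=np.radians(98.1);d=W[...,:2]-[655.2,-20.7]
l=d@[np.cos(a),np.sin(a)];t=d@[np.sin(a),-np.cos(a)]
m=(abs(t)<30)&(l>0)&(l<60)&(W[...,2]>168)&(W[...,2]<182)
print(np.percentile(l[m],[97,99,99.8]),np.percentile(t[m&(l>25)],[.5,2,50,98,99.5]),W[m][:,2].mean())
```

```text
[39.77748435 40.05827676 40.23822911] [-23.61988885 -22.52089519   0.85931893  24.25267047  25.29426722] 175.18402783633059
```

Emit:
{"op": "drive_tool", "data": {"rows": [{"offset": [-1.7, -0.8, 10], "spin": 0, "jaw": 45}, {"offset": [0, 0, 25], "spin": 0, "jaw": 45}, {"offset": [0, 0, 25], "spin": 0, "jaw": 45}, {"offset": [0, 0, 15], "spin": 0, "jaw": 45}, {"offset": [0, 0, 10], "spin": 0, "jaw": 45}, {"offset": [0, 0, 6], "spin": 0, "jaw": 45}, {"offset": [0, 0, 4], "spin": 0, "jaw": 45}, {"offset": [0, 0, 2], "spin": 0, "jaw": 45}, {"offset": [0, 0, 1], "spin": 0, "jaw": 45}, {"offset": [0, 0, 1], "spin": 0, "jaw": 45}, {"offset": [0, 0, 0], "spin": 0, "jaw": 45}, {"offset": [0, 0, 0], "spin": 0, "jaw": 45}]}}

```text
clock: 8.05
eef_pos: [654.8, -23.3, 127.9]
eef_rot: [3.141, 0.0, 1.712]
wrist_force: [-0.5, -0.3, -3.4]
finger_gap: 49.8
```

Emit:
{"op": "drive_tool", "data": {"rows": [{"offset": [0.6, 0, 1], "spin": 0, "jaw": 45}, {"offset": [0, 0, 0.7], "spin": 0, "jaw": 45}, {"offset": [0, 0, 0.7], "spin": 0, "jaw": 45}, {"offset": [0, 0, 0.5], "spin": 0, "jaw": 45}, {"offset": [0, 0, 0], "spin": 0, "jaw": 45}, {"offset": [0, 0, 0], "spin": 0, "jaw": 45}]}}

```text
clock: 8.65
eef_pos: [654.7, -22.7, 124.8]
eef_rot: [3.142, 0.0, 1.712]
wrist_force: [-0.2, 1.1, -2.3]
finger_gap: 49.4
```

Emit:
{"op": "drive_tool", "data": {"rows": [{"offset": [0, 0, 0.5], "spin": 0, "jaw": 45}, {"offset": [0, 0, 0], "spin": 0, "jaw": 45}, {"offset": [0, 0, 0], "spin": 0, "jaw": 45}]}}

```text
clock: 8.95
eef_pos: [654.7, -22.7, 124.8]
eef_rot: [3.141, 0.0, 1.712]
wrist_force: [-4.1, 1.5, 6.2]
finger_gap: 49.6
```

Emit:
{"op": "drive_tool", "data": {"rows": [{"offset": [0, 0, 0], "spin": 0, "jaw": 54}, {"offset": [0, 0, 0], "spin": 0, "jaw": 60}, {"offset": [0, 0, 0], "spin": 0, "jaw": 66}, {"offset": [0, 0, 0], "spin": 0, "jaw": 66}, {"offset": [0, 0, -10], "spin": 0, "jaw": 66}, {"offset": [0, 0, -20], "spin": 0, "jaw": 66}, {"offset": [0, 0, -40], "spin": 0, "jaw": 66}, {"offset": [0, 0, -40], "spin": 0, "jaw": 66}, {"offset": [0, 0, -40], "spin": 0, "jaw": 90}, {"offset": [0, 0, 0], "spin": 0, "jaw": 90}]}}

```text
clock: 9.95
eef_pos: [655.7, -22.8, 281.5]
eef_rot: [3.132, 0.002, 1.712]
wrist_force: [-0.0, -0.6, 0.2]
finger_gap: 78.7
```

Run:
```python
from h import *
c=eyes.camera("wrist");cv2.imwrite("pics/w3.png",c["color"]);W=wcloud(c)
for q in((615,43,61,66,84),(656,-36,60,66,84),(575,-78,62,66,84)):
    print(rect(W,*q))
go(600,-279,27.5,23.1)
```

```text
(6521, array([617.4,  25.2, 110.8,  85.1,   7.5,  73.5]))
(5837, array([639.3, -36.3, 115.7,  85.2,  98. ,  73.5]))
(3338, array([580.7, -78.7, 112.6,  50.6,   6.9,  73.4]))
t 10.0 pos [655.1 -22.7 278. ] rot [1.797e+02 1.000e-01 9.810e+01] gap 82.7 F [ 0.6  0.2 -0.6]
  spin 75.0 shift [-151.3  214.1  172.5]
```

Emit:
{"op": "drive_tool", "data": {"rows": [{"offset": [-41, -15, 0], "spin": 0, "jaw": 94}, {"offset": [-41, -15, 0], "spin": 0, "jaw": 94}, {"offset": [-41, -15, 0], "spin": 0, "jaw": 94}, {"offset": [-41, -15, 0], "spin": 0, "jaw": 94}, {"offset": [-41, -15, 0], "spin": 0, "jaw": 94}, {"offset": [-41, -15, 0], "spin": 0, "jaw": 94}, {"offset": [0, 0, 0], "spin": 8.3, "jaw": 94}, {"offset": [0, 0, 0], "spin": 8.3, "jaw": 94}, {"offset": [0, 0, 0], "spin": 8.3, "jaw": 94}, {"offset": [0, 0, 0], "spin": 8.3, "jaw": 94}, {"offset": [0, 0, 0], "spin": 8.3, "jaw": 94}, {"offset": [0, 0, 0], "spin": 8.3, "jaw": 94}, {"offset": [0, 0, 0], "spin": 8.3, "jaw": 94}, {"offset": [0, 0, 0], "spin": 8.3, "jaw": 94}, {"offset": [0, 0, 0], "spin": 8.3, "jaw": 94}, {"offset": [0, 0, 0], "spin": 0, "jaw": 94}, {"offset": [0, 0, 0], "spin": 0, "jaw": 94}]}}

```text
clock: 11.7
eef_pos: [599.9, -278.8, 273.6]
eef_rot: [-3.141, 0.001, 0.412]
wrist_force: [-0.1, -0.1, -0.1]
finger_gap: 94.1
```

Run:
```python
from h import *
go(600,-279,27.5,23.1)
c=eyes.camera("wrist");cv2.imwrite("pics/w4.png",c["color"]);W=wcloud(c)
print(rect(W,613,-273,80,48,64), rect(W,434,-298,80,50,64))
for n in("top","side"):
    c=eyes.camera(n);W=cloud(c);a=np.radians(8.05);s=np.array([597.65,-15.87]) if n=="top" else np.array([594.5,-20.2])
    d=W[...,:2]-s;X=d@[np.cos(a),np.sin(a)];Y=d@[-np.sin(a),np.cos(a)]
    m=(W[...,2]>66)&(W[...,2]<80)&(X>30)&(X<95)&(Y>-95)&(Y<29)
    print(n,"gap1 X,Y ranges",m.sum(),np.percentile(X[m],[2,98]),np.percentile(Y[m],[2,98]), rect(W[m][None],657,-37,200,0,99))
```

```text
t 11.7 pos [ 599.9 -278.8  273.6] rot [-180.     0.    23.6] gap 94.1 F [-0.1 -0.1 -0.1]
  spin 0.5 shift [ -0.    0.2 168.1]
(4872, array([ 616.6, -274.8,  108.6,   50.2,   22.8,   55.7])) (312, array([ 431.9, -306.7,   98.9,   13.9,   67.1,   57.2]))
top gap1 X,Y ranges 350 [31.96573418 79.84796431] [-78.92025728  26.21432339] (350, array([656.7, -34.1, 109.9,  49.9,  98. ,  72.9]))
side gap1 X,Y ranges 445 [31.30588414 79.49769546] [-78.9732526   25.30322672] (445, array([654.5, -37.8, 109.4,  53.4,  97.4,  72.4]))
```

View pics/w4.png

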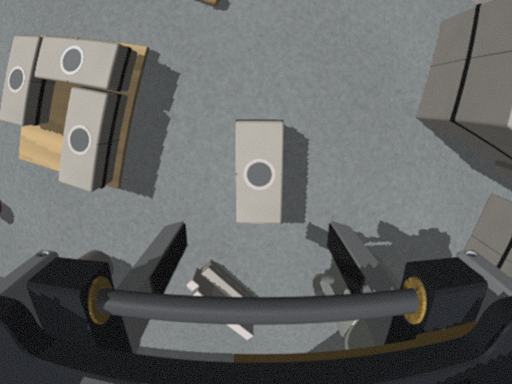

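Emit:
{"op": "drive_tool", "data": {"rows": [{"offset": [0.6, 1.2, 30], "spin": 0.6, "jaw": 94}, {"offset": [0, 0, 40], "spin": 0, "jaw": 94}, {"offset": [0, 0, 40], "spin": 0, "jaw": 94}, {"offset": [0, 0, 30], "spin": 0, "jaw": 94}, {"offset": [0, 0, 18], "spin": 0, "jaw": 94}, {"offset": [0, 0, 9], "spin": 0, "jaw": 94}, {"offset": [0, 0, 0], "spin": 0, "jaw": 94}, {"offset": [0, 0, 0], "spin": 0, "jaw": 45}, {"offset": [0, 0, 0], "spin": 0, "jaw": 45}, {"offset": [0, 0, 0], "spin": 0, "jaw": 45}, {"offset": [0, 0, 0], "spin": 0, "jaw": 45}, {"offset": [0, 0, 0], "spin": 0, "jaw": 45}, {"offset": [0, 0, 0], "spin": 0, "jaw": 45}, {"offset": [0, 0, 0], "spin": 0, "jaw": 45}], "force": 35}}

```text
clock: 13.25
eef_pos: [601.1, -279.8, 107.4]
eef_rot: [3.141, -0.0, 0.397]
wrist_force: [-1.1, -0.5, 0.8]
finger_gap: 49.8
```

Run:
```python
from h import *
# gap_2 grip point: slab (-57.5, +12.5)
go(597-58.7,-19+4.3,46.7,98.05)
```

```text
t 13.25 pos [ 601.1 -279.8  107.4] rot [180.   -0.   22.8] gap 49.8 F [-1.1 -0.5  0.8]
  spin -75.3 shift [271.3 -25.1 -17.3]
```

Emit:
{"op": "drive_tool", "data": {"rows": [{"offset": [0, 0, -10], "spin": 0, "jaw": 45}, {"offset": [0, 0, -30], "spin": 0, "jaw": 45}, {"offset": [0, 0, -40], "spin": 0, "jaw": 45}, {"offset": [0, 0, -40], "spin": -5.3, "jaw": 45}, {"offset": [0, 0, 0], "spin": -8, "jaw": 45}, {"offset": [0, 0, 0], "spin": -8.5, "jaw": 45}, {"offset": [0, 0, 0], "spin": -8.5, "jaw": 45}, {"offset": [0, 0, 0], "spin": -8.5, "jaw": 45}, {"offset": [0, 0, 0], "spin": -8.5, "jaw": 45}, {"offset": [0, 0, 0], "spin": -8.5, "jaw": 45}, {"offset": [0, 0, 0], "spin": -8.5, "jaw": 45}, {"offset": [0, 0, 0], "spin": -8, "jaw": 45}, {"offset": [25, -2, 0], "spin": -3, "jaw": 45}, {"offset": [42, -4, 0], "spin": 0, "jaw": 45}, {"offset": [45, -4, 0], "spin": 0, "jaw": 45}, {"offset": [45, -4, 0], "spin": 0, "jaw": 45}, {"offset": [45, -4, 0], "spin": 0, "jaw": 45}, {"offset": [40, -4, 0], "spin": 0, "jaw": 45}, {"offset": [29, -3, 0], "spin": 0, "jaw": 45}, {"offset": [0, 0, 0], "spin": 0, "jaw": 45}]}}

```text
clock: 15.25
eef_pos: [538.8, -11.7, 227.8]
eef_rot: [-3.142, -0.0, 1.715]
wrist_force: [1.1, 0.3, -3.2]
finger_gap: 49.6
```

Run:
```python
from h import *
go(597-58.7,-19+4.3,47.4,98.05)
c=eyes.camera("wrist");cv2.imwrite("pics/w5.png",c["color"]);W=wcloud(c)
s=manip.read_state();p=s["eef_pos"];a=s["eef_rot"][2];d=W[...,:2]-p[:2]
l=d@[np.cos(a),np.sin(a)];t=d@[np.sin(a),-np.cos(a)];Z=W[...,2]
m=(abs(t)<30)&(l>30)&(l<95)&(Z>160)&(Z<195)
print("held end (want 70)",np.percentile(l[m],[99,99.8]),np.percentile(t[m],[.5,99.5]))
```

```text
t 15.25 pos [538.8 -11.7 227.8] rot [-180.    -0.    98.2] gap 49.6 F [ 1.1  0.3 -3.2]
  spin 0.2 shift [ -2.9  -0.9 102.4]
held end (want 70) [71.07790682 71.30799953] [-24.372964    24.75967591]
```

Emit:
{"op": "drive_tool", "data": {"rows": [{"offset": [-3.5, -0.9, 10], "spin": 0.2, "jaw": 45}, {"offset": [0, 0, 25], "spin": 0, "jaw": 45}, {"offset": [0, 0, 25], "spin": 0, "jaw": 45}, {"offset": [0, 0, 16], "spin": 0, "jaw": 45}, {"offset": [0, 0, 10], "spin": 0, "jaw": 45}, {"offset": [0, 0, 6], "spin": 0, "jaw": 45}, {"offset": [0, 0, 4], "spin": 0, "jaw": 45}, {"offset": [0, 0, 2], "spin": 0, "jaw": 45}, {"offset": [0, 0, 1], "spin": 0, "jaw": 45}, {"offset": [0, 0, 0.5], "spin": 0, "jaw": 45}, {"offset": [0, 0, 0], "spin": 0, "jaw": 45}, {"offset": [0, 0, 0], "spin": 0, "jaw": 45}]}}

```text
clock: 16.5
eef_pos: [540.7, -21.4, 130.1]
eef_rot: [3.137, 0.004, 1.706]
wrist_force: [-3.8, -15.7, 25.6]
finger_gap: 50.2
```

Run:
```python
from h import *
s=manip.read_state();print(s["eef_pos"],s["wrist_force"],s["moment"])
c=eyes.camera("side")["color"][130:250,190:340];w=eyes.camera("wrist")["color"]
cv2.imwrite("pics/s6.png",np.vstack([cv2.resize(c,(512,410)[::1],interpolation=cv2.INTER_CUBIC)[:210+200],cv2.resize(w[60:240],(512,180))]))
```

```text
[540.72392013 -21.39095993 130.10877832] [ -3.84051635 -15.74605256  25.59854422] [-1.95234478  1.12619081  0.39972892]
```

View pics/s6.png

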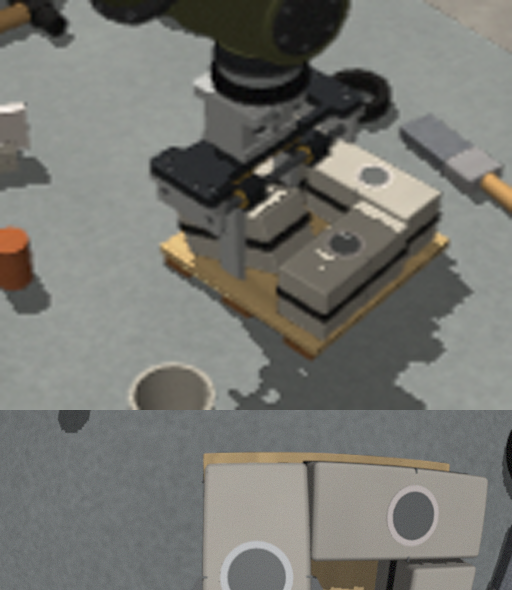

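Emit:
{"op": "drive_tool", "data": {"rows": [{"offset": [0, 0, -5], "spin": 0, "jaw": 45}, {"offset": [0, 0, -10], "spin": 0, "jaw": 45}, {"offset": [0, 0, -20], "spin": 0, "jaw": 45}, {"offset": [0, 0, -30], "spin": 0, "jaw": 45}, {"offset": [0, 0, -30], "spin": 0, "jaw": 45}, {"offset": [0, 0, 0], "spin": 0, "jaw": 45}, {"offset": [0, 0, 0], "spin": 0, "jaw": 45}, {"offset": [0, 0, 0], "spin": 0, "jaw": 45}]}}

```text
clock: 17.4
eef_pos: [538.7, -18.4, 221.1]
eef_rot: [-3.139, -0.001, 1.708]
wrist_force: [-0.1, 0.3, -2.6]
finger_gap: 50.1
```

Run:
```python
from h import *
go(597-58.7,-19+4.3,47.4,98.05)
c=eyes.camera("wrist");W=wcloud(c);w=c["color"].copy();np.savez("w7.npz",**c)
cv2.imwrite("pics/w7.png",w)
s=manip.read_state();p=s["eef_pos"];a=s["eef_rot"][2];d=W[...,:2]-p[:2]
l=d@[np.cos(a),np.sin(a)];t=d@[np.sin(a),-np.cos(a)];Z=W[...,2]
m=(abs(t)<30)&(l>30)&(l<95)&(Z>p[2]-60)&(Z<p[2]-45)
print("held end (want 70)",np.percentile(l[m],[99,99.8]),np.percentile(t[m],[.5,99.5]))
print(rect(W,615,43,58,66,84),np.nanmean(Z[m]))
```

```text
t 17.4 pos [538.7 -18.4 221.1] rot [-179.9   -0.    97.9] gap 50.1 F [-0.1  0.3 -2.6]
  spin -0.2 shift [ 3.7  0.1 95.7]
held end (want 70) [75.50055619 76.16575129] [-24.30884298  24.80084061]
(7611, array([622.4,  27.6,  99.3,  82.1,   7.9,  73.4])) 168.90391355201197
```

View pics/w7.png

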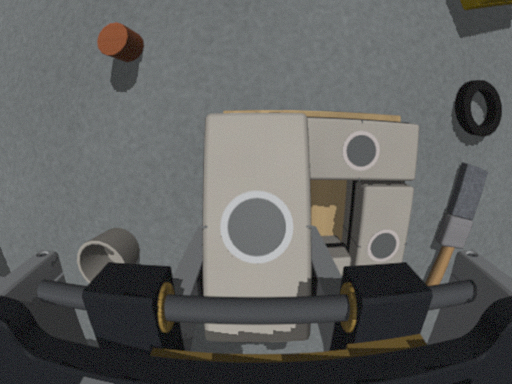

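```bash
cat >> h.py <<'E'
def layer(W,s,lo=66,hi=80):
    a=np.radians(8.05);d=W[...,:2]-s;X=d@[np.cos(a),np.sin(a)];Y=d@[-np.sin(a),np.cos(a)];Z=W[...,2]
    z=(Z>lo)&(Z<hi)
    # assign each top pixel by connected components after erosion of joints, else by box
    for nm,x,y,lx,ly in(("set1",-27.5,-57.5,110,50),("set2",27.5,57.5,110,50),("gap1",57.5,-27.5,50,110),("gap2",-57.5,27.5,50,110)):
        m=z&(abs(X-x)<lx/2+1)&(abs(Y-y)<ly/2+1)
        if m.sum()<50: print(nm,"few",m.sum());continue
        # central-half edges: robust limits measured along cuts through the middle
        (c,sz,an)=cv2.minAreaRect(np.stack([X[m],Y[m]],-1).astype(np.float32))
        print(nm,m.sum(),"err",np.round([c[0]-x,c[1]-y],1),"size",np.round(sz,1),"ang",round(an%90,1),"z",round(Z[m].mean(),1),"sd",round(Z[m].std(),2))
E
python3 - <<'E'
from h import *
c=dict(np.load("w7.npz"));W=wcloud(c);p=np.array([538.7,-18.4]);a=np.radians(97.9);d=W[...,:2]-p
l=d@[np.cos(a),np.sin(a)];t=d@[np.sin(a),-np.cos(a)];Z=W[...,2]
m=(abs(t)<20)&(l>-60)&(l<90)&(Z>140)&(Z<195)
for q in range(-60,90,15):
    k=m&(l>q)&(l<q+15);print(q,k.sum(),np.round(np.nanmedian(Z[k]),1) if k.sum() else "",end=" | ")
print();layer(W,np.array([597,-19.]))
for n,s in(("top",(597.65,-15.87)),("side",(594.5,-20.2))):
    print(n);layer(cloud(eyes.camera(n)),np.array(s))
print("orig side");layer(cloud(dict(np.load("side.npz"))),np.array((594.5,-20.2)))
print("orig top");layer(cloud(dict(np.load("top.npz"))),np.array((597.65,-15.87)))
E
```

```text
-60 0  | -45 0  | -30 0  | -15 378 192.1 | 0 3126 188.8 | 15 3209 183.4 | 30 3227 177.2 | 45 3032 170.7 | 60 2748 164.7 | 75 418 160.9 | 
set1 238 err [48.7 14.6] size [15.5 21.2] ang 28.9 z 72.1 sd 2.16
set2 6492 err [4.3 0.9] size [50.2 99.3] ang 89.9 z 73.5 sd 0.83
gap1 3969 err [-0.7 18. ] size [50.6 75.9] ang 0.1 z 73.3 sd 1.38
gap2 few 0
top
set1 77 err [ 0.1 -4.1] size [110.   45.6] ang 2.2 z 73.1 sd 3.2
set2 255 err [-0.2  5.3] size [ 46.6 109.4] ang 82.6 z 73.4 sd 2.98
gap1 239 err [-0.9  0.8] size [108.9  49.2] ang 89.2 z 72.8 sd 3.03
gap2 few 0
side
set1 457 err [-0.3 -2.4] size [110.9  47.3] ang 0.3 z 72.9 sd 1.6
set2 71 err [-1.1 -6.8] size [109.6  33.9] ang 0.2 z 71.8 sd 2.05
gap1 430 err [-1.7  0.7] size [110.4  50.5] ang 88.3 z 72.5 sd 1.76
gap2 few 0
orig side
set1 524 err [-0.4  0.2] size [ 51.  110.8] ang 89.8 z 72.4 sd 1.82
set2 410 err [-1.1  0.6] size [109.6  50.1] ang 0.6 z 72.5 sd 1.89
gap1 few 0
gap2 few 0
orig top
set1 347 err [0.2 0.1] size [109.4  50.2] ang 0.3 z 72.8 sd 3.07
set2 344 err [-1.4  1.1] size [109.   49.7] ang 0.0 z 73.0 sd 3.06
gap1 few 0
gap2 few 0
```

Emit:
{"op": "drive_tool", "data": {"rows": [{"offset": [-20, 3, 0], "spin": 0, "jaw": 45}, {"offset": [-35, 5, 0], "spin": 0, "jaw": 45}, {"offset": [-40, 6, 0], "spin": 0, "jaw": 45}, {"offset": [-40, 6, 0], "spin": 0, "jaw": 45}, {"offset": [-40, 6, 0], "spin": 0, "jaw": 45}, {"offset": [-33, 5, 0], "spin": 0, "jaw": 45}, {"offset": [-15, 0, 0], "spin": 0, "jaw": 45}, {"offset": [0, 0, 0], "spin": 0, "jaw": 45}, {"offset": [0, 0, 20], "spin": 0, "jaw": 45}, {"offset": [0, 0, 35], "spin": 0, "jaw": 45}, {"offset": [0, 0, 25], "spin": 0, "jaw": 45}, {"offset": [0, 0, 12], "spin": 0, "jaw": 45}, {"offset": [0, 0, 6], "spin": 0, "jaw": 45}, {"offset": [0, 0, 0], "spin": 0, "jaw": 45}, {"offset": [0, 0, 0], "spin": 0, "jaw": 45}, {"offset": [0, 0, 0], "spin": 0, "jaw": 45}]}}

```text
clock: 19.15
eef_pos: [600.8, -235.0, 126.0]
eef_rot: [3.14, 0.001, 1.708]
wrist_force: [0.3, -0.6, -3.8]
finger_gap: 49.8
```

```bash
cat >> h.py <<'E'
def held(W,lo=30,hi=60):
    s=manip.read_state();p=s["eef_pos"];a=s["eef_rot"][2];d=W[...,:2]-p[:2]
    l=d@[np.cos(a),np.sin(a)];t=d@[np.sin(a),-np.cos(a)];Z=W[...,2]
    m=(abs(t)<20)&(l>5)&(l<95)&(Z>p[2]-95)&(Z<p[2]-15)
    k=np.polyfit(l[m],Z[m],1);g=abs(Z-np.polyval(k,l))<3
    print("held: tilt deg",np.round(np.degrees(np.arctan(k[0])),1),"top z at grip",round(k[1],1),"end l",np.round(np.percentile(l[m&g],99.8),1))
E
python3 - <<'E'
from h import *
go(600,-235,27.5,98)
held(wcloud(eyes.camera("wrist")))
for n,s in(("top",(597.65,-15.87)),("side",(594.5,-20.2))):
    print(n);layer(cloud(eyes.camera(n)),np.array(s))
E
```

```text
t 19.15 pos [ 600.8 -235.   126. ] rot [1.799e+02 1.000e-01 9.790e+01] gap 49.8 F [ 0.3 -0.6 -3.8]
  spin -0.1 shift [ 0.1 -0.8 20.5]
held: tilt deg -22.4 top z at grip 97.2 end l 77.0
top
set1 323 err [ 0.3 -3.5] size [110.3  45.8] ang 1.4 z 73.1 sd 3.23
set2 345 err [-0.8  1.1] size [ 49.5 109.3] ang 90.0 z 72.9 sd 2.88
gap1 345 err [-1.4  0.8] size [109.4  49.2] ang 89.6 z 73.0 sd 3.07
gap2 few 0
side
set1 459 err [-0.  -2.7] size [111.9  46.2] ang 0.3 z 72.8 sd 1.56
set2 411 err [-0.7  0.5] size [110.5  50.4] ang 0.1 z 72.4 sd 1.87
gap1 436 err [-1.   0.7] size [109.9  50.1] ang 89.7 z 72.5 sd 1.96
gap2 few 1
```

Emit:
{"op": "drive_tool", "data": {"rows": [{"offset": [0, 0, 7], "spin": 0, "jaw": 45}, {"offset": [0, 0, 4], "spin": 0, "jaw": 45}, {"offset": [0, 0, 3], "spin": 0, "jaw": 45}, {"offset": [0, 0, 2], "spin": 0, "jaw": 45}, {"offset": [0, 0, 2], "spin": 0, "jaw": 45}, {"offset": [0, 0, 2], "spin": 0, "jaw": 45}, {"offset": [0, 0, 2], "spin": 0, "jaw": 45}, {"offset": [0, 0, 1.5], "spin": 0, "jaw": 45}, {"offset": [0, 0, 1], "spin": 0, "jaw": 45}, {"offset": [0, 0, 0], "spin": 0, "jaw": 45}, {"offset": [0, 0, 0], "spin": 0, "jaw": 45}], "force": 10}}

```text
clock: 20.4
eef_pos: [600.6, -234.9, 100.3]
eef_rot: [3.141, 0.0, 1.708]
wrist_force: [1.6, -3.2, 3.0]
finger_gap: 50.3
```

Run:
```python
from h import *
go(600,-235,27.5,98)
held(wcloud(eyes.camera("wrist")))
```

```text
t 20.4 pos [ 600.6 -234.9  100.3] rot [180.    0.   97.9] gap 50.3 F [ 1.6 -3.2  3. ]
  spin -0.1 shift [-0.1 -0.6 -5.2]
held: tilt deg -13.3 top z at grip 71.6 end l 74.6
```

Emit:
{"op": "drive_tool", "data": {"rows": [{"offset": [0, 0, 0], "spin": 0, "jaw": 45}, {"offset": [0, 0, 0], "spin": 0, "jaw": 45}, {"offset": [0, 0, 0], "spin": 0, "jaw": 45}, {"offset": [0, 0, 0], "spin": 0, "jaw": 45}, {"offset": [0, 0, 0], "spin": 0, "jaw": 45}, {"offset": [0, 0, 0], "spin": 0, "jaw": 45}], "force": 3}}

```text
clock: 21.05
eef_pos: [600.2, -234.8, 99.9]
eef_rot: [-3.141, -0.0, 1.708]
wrist_force: [0.5, -0.6, -2.8]
finger_gap: 50.0
```

Run:
```python
from h import *
held(wcloud(eyes.camera("wrist")))
```

```text
held: tilt deg -12.8 top z at grip 71.1 end l 74.4
```

Emit:
{"op": "drive_tool", "data": {"rows": [{"offset": [0, 0, 0.8], "spin": 0, "jaw": 45}, {"offset": [0, 0, 0.8], "spin": 0, "jaw": 45}, {"offset": [0, 0, 0], "spin": 0, "jaw": 50.2}, {"offset": [0, 0, 0], "spin": 0, "jaw": 45}, {"offset": [0, 0, 0], "spin": 0, "jaw": 50.4}, {"offset": [0, 0, 0], "spin": 0, "jaw": 45}, {"offset": [0, 0, 0], "spin": 0, "jaw": 45}], "force": 3}}

```text
clock: 21.8
eef_pos: [600.5, -234.9, 98.8]
eef_rot: [3.141, 0.0, 1.708]
wrist_force: [0.3, -1.4, 0.4]
finger_gap: 50.4
```

Run:
```python
from h import *
held(wcloud(eyes.camera("wrist")));print(manip.read_state()["finger_gap"])
```

```text
held: tilt deg -5.5 top z at grip 58.4 end l 64.9
50.13232153633061
```

Emit:
{"op": "drive_tool", "data": {"rows": [{"offset": [0, 0, 0], "spin": 0, "jaw": 50.4}, {"offset": [0, 0, 0], "spin": 0, "jaw": 45}, {"offset": [0, 0, 0], "spin": 0, "jaw": 50.6}, {"offset": [0, 0, 0], "spin": 0, "jaw": 50.6}, {"offset": [0, 0, -3], "spin": 0, "jaw": 60}, {"offset": [0, 0, -6], "spin": 0, "jaw": 75}, {"offset": [0, 0, 0], "spin": 0, "jaw": 75}], "force": 3}}

```text
clock: 22.55
eef_pos: [600.8, -235.1, 108.8]
eef_rot: [3.14, 0.001, 1.708]
wrist_force: [-0.0, 0.2, 0.1]
finger_gap: 71.2
```

Run:
```python
from h import *
held(wcloud(eyes.camera("wrist")))
# mould_1 pose with generous box, gap1 excluded
a=np.radians(8.05)
for n,s in(("top",(597.65,-15.87)),("side",(594.5,-20.2))):
    W=cloud(eyes.camera(n));d=W[...,:2]-np.array(s);X=d@[np.cos(a),np.sin(a)];Y=d@[-np.sin(a),np.cos(a)]
    m=(W[...,2]>66)&(W[...,2]<80)&(X<29)&(Y<-15)&(X>-110)&(Y>-110)
    c,sz,an=cv2.minAreaRect(np.stack([X[m],Y[m]],-1).astype(np.float32));print(n,np.round(c,1)-[-27.5,-57.5],np.round(sz,1),an)
    print(rect(W,603,-245,75,48,64))
# gripping mould_1: jaw along slab y => tool x along slab x : yaw 8.05 or 188.05
go(597-27.23+8.05+.6,-19-3.85-56.93-4,47,188.05)
```

```text
held: tilt deg -4.3 top z at grip 57.9 end l 65.1
top [ 0.1 -5.7] [110.   50.1] 2.001741886138916
(69, array([ 598.6, -181.1,   55.6,   26.3,  161.6,   54.8]))
side [-0.6 -4.5] [113.2  52.1] 0.5341861844062805
(306, array([ 598.7, -256.5,  100.9,   49.5,    1.5,   54.5]))
t 22.7 pos [ 600.4 -234.9  107.8] rot [180.    0.   97.9] gap 75.0 F [-0.5  0.3  0.7]
  spin -90.2 shift [  0.6 152.7 -17.2]
```

Emit:
{"op": "drive_tool", "data": {"rows": [{"offset": [0, 0, -15], "spin": 0, "jaw": 75}, {"offset": [0, 0, -35], "spin": 0, "jaw": 80}, {"offset": [0, 0, -40], "spin": 0, "jaw": 80}, {"offset": [0, 0, -20], "spin": 8.5, "jaw": 80}, {"offset": [0, 0, 0], "spin": 8.5, "jaw": 80}, {"offset": [0, 0, 0], "spin": 8.5, "jaw": 80}, {"offset": [0, 0, 0], "spin": 8.5, "jaw": 80}, {"offset": [0, 0, 0], "spin": 8.5, "jaw": 80}, {"offset": [0, 0, 0], "spin": 8.5, "jaw": 80}, {"offset": [0, 0, 0], "spin": 8.5, "jaw": 80}, {"offset": [0, 0, 0], "spin": 8.5, "jaw": 80}, {"offset": [0, 0, 0], "spin": 8.5, "jaw": 80}, {"offset": [0, 0, 0], "spin": 8.5, "jaw": 80}, {"offset": [0, -25, 0], "spin": 4.9, "jaw": 80}, {"offset": [-1, -40, 0], "spin": 0, "jaw": 80}, {"offset": [0, -40, 0], "spin": 0, "jaw": 80}, {"offset": [0, -35, 0], "spin": 0, "jaw": 80}, {"offset": [0, -16, 0], "spin": 0, "jaw": 80}, {"offset": [0, 0, 0], "spin": 0, "jaw": 80}, {"offset": [0, 0, 0], "spin": 0, "jaw": 80}], "force": 15}}

```text
clock: 24.7
eef_pos: [576.0, -81.7, 218.2]
eef_rot: [3.141, -0.001, 0.139]
wrist_force: [0.3, -0.1, 0.2]
finger_gap: 79.9
```

Emit:
{"op": "drive_tool", "data": {"rows": [{"offset": [0, 0, 0], "spin": 0, "jaw": 80}, {"offset": [0, 0, 0], "spin": 0, "jaw": 80}]}}

```text
clock: 24.9
eef_pos: [575.8, -82.1, 217.6]
eef_rot: [3.142, 0.0, 0.138]
wrist_force: [-0.6, -0.4, -0.2]
finger_gap: 80.2
```

Run:
```python
from h import *
go(577.8,-80,47,8.05)
W=wcloud(eyes.camera("wrist"));a=np.radians(8.05)
print(rect(W,602,-245,90,48,64))
d=W[...,:2]-np.array([596.5,-19]);X=d@[np.cos(a),np.sin(a)];Y=d@[-np.sin(a),np.cos(a)]
m=(W[...,2]>66)&(W[...,2]<80)&(X<29)&(Y<-15)&(X>-110)&(Y>-110)
print(m.sum(),cv2.minAreaRect(np.stack([X[m],Y[m]],-1).astype(np.float32)))
```

```text
t 24.9 pos [575.8 -82.1 217.6] rot [180.    0.    7.9] gap 80.2 F [-0.6 -0.4 -0.2]
  spin -0.2 shift [ 2.3 -1.8 92.6]
(4998, array([ 599.9, -224.6,  110.6,   50.7,   97.9,   55.6]))
7832 ((-25.47107696533203, -63.34937286376953), (109.7789535522461, 50.6845703125), 1.7679582834243774)
```

Emit:
{"op": "drive_tool", "data": {"rows": [{"offset": [2.3, -1.8, 20], "spin": -0.2, "jaw": 80}, {"offset": [0, 0, 30], "spin": 0, "jaw": 80}, {"offset": [0, 0, 25], "spin": 0, "jaw": 80}, {"offset": [0, 0, 12], "spin": 0, "jaw": 80}, {"offset": [0, 0, 5], "spin": 0, "jaw": 80}, {"offset": [0, 0, 0], "spin": 0, "jaw": 80}, {"offset": [0, 0, 0], "spin": 0, "jaw": 80}, {"offset": [0, 0, 0], "spin": 0, "jaw": 80}], "force": 12}}

```text
clock: 25.75
eef_pos: [578.2, -79.0, 126.7]
eef_rot: [3.141, -0.002, 0.142]
wrist_force: [-0.8, -0.2, -0.8]
finger_gap: 79.8
```

Run:
```python
from h import *
go(577.8,-80,47,8.05)
```

```text
t 25.75 pos [578.2 -79.  126.7] rot [ 1.8e+02 -1.0e-01  8.2e+00] gap 79.8 F [-0.8 -0.2 -0.8]
  spin 0.1 shift [-0.5  1.   1.7]
```

Emit:
{"op": "drive_tool", "data": {"rows": [{"offset": [0, 0.9, 0], "spin": 0, "jaw": 70}, {"offset": [0, 0, 0], "spin": 0, "jaw": 62}, {"offset": [0, 0, 0], "spin": 0, "jaw": 58}, {"offset": [0, 0, 0], "spin": 0, "jaw": 55}, {"offset": [0, 0, 0], "spin": 0, "jaw": 53}, {"offset": [0, 0, 0], "spin": 0, "jaw": 51}, {"offset": [0, 0, 0], "spin": 0, "jaw": 48}, {"offset": [0, 0, 0], "spin": 0, "jaw": 48}, {"offset": [0, 0, 0], "spin": 0, "jaw": 48}], "force": 12}}

```text
clock: 26.65
eef_pos: [578.0, -79.9, 125.9]
eef_rot: [3.141, -0.0, 0.142]
wrist_force: [0.6, -4.8, 4.0]
finger_gap: 49.8
```

Emit:
{"op": "drive_tool", "data": {"rows": [{"offset": [0, 0, 0], "spin": 0, "jaw": 53}, {"offset": [0, 0, 0], "spin": 0, "jaw": 60}, {"offset": [0, 0, 0], "spin": 0, "jaw": 70}, {"offset": [0, 0, -10], "spin": 0, "jaw": 70}, {"offset": [0, 0, -30], "spin": 0, "jaw": 70}, {"offset": [0, 0, -40], "spin": 0, "jaw": 80}, {"offset": [0, 0, -40], "spin": 0, "jaw": 94}]}}

```text
clock: 27.35
eef_pos: [577.6, -79.6, 247.6]
eef_rot: [-3.141, 0.0, 0.143]
wrist_force: [0.1, -0.1, 0.8]
finger_gap: 82.7
```

Run:
```python
from h import *
go(599.9,-224.6,27.5,98)
a=np.radians(98);print("grip pt",599.9-15*np.cos(a),-224.6-15*np.sin(a)); go(599.9-15*np.cos(a),-224.6-15*np.sin(a),27.5,98)
```

```text
t 27.35 pos [577.6 -79.6 247.6] rot [-180.     0.     8.2] gap 82.7 F [ 0.1 -0.1  0.8]
  spin -89.8 shift [-146.7    1.9  142.1]
grip pt 601.9875965144009 -239.45402103112355
t 27.35 pos [577.6 -79.6 247.6] rot [-180.     0.     8.2] gap 82.7 F [ 0.1 -0.1  0.8]
  spin -89.8 shift [-161.7    1.9  142.1]
```

Emit:
{"op": "drive_tool", "data": {"rows": [{"offset": [0, 0, 0], "spin": -8.5, "jaw": 94}, {"offset": [0, 0, 0], "spin": -8.5, "jaw": 94}, {"offset": [0, 0, 0], "spin": -8.5, "jaw": 94}, {"offset": [0, 0, 0], "spin": -8.5, "jaw": 94}, {"offset": [0, 0, 0], "spin": -8.5, "jaw": 94}, {"offset": [0, 0, 0], "spin": -8.5, "jaw": 94}, {"offset": [0, 0, 0], "spin": -8.5, "jaw": 94}, {"offset": [0, 0, 0], "spin": -8.5, "jaw": 94}, {"offset": [0, 0, 0], "spin": -8.5, "jaw": 94}, {"offset": [0, 0, 0], "spin": -8.5, "jaw": 94}, {"offset": [-30, 1, 0], "spin": -4.8, "jaw": 94}, {"offset": [-40, 1, 0], "spin": 0, "jaw": 94}, {"offset": [-40, 0, 0], "spin": 0, "jaw": 94}, {"offset": [-35, 0, 0], "spin": 0, "jaw": 94}, {"offset": [-16, 0, 0], "spin": 0, "jaw": 94}, {"offset": [0, 0, 0], "spin": 0, "jaw": 94}, {"offset": [0, 0, 0], "spin": 0, "jaw": 94}, {"offset": [0, 0, 0], "spin": 0, "jaw": 94}]}}

```text
clock: 29.15
eef_pos: [599.8, -237.7, 245.9]
eef_rot: [3.142, -0.0, 1.711]
wrist_force: [-0.4, -0.3, -0.3]
finger_gap: 93.8
```

Run:
```python
from h import *
a=np.radians(8.05)
for n,s in(("top",(597.65,-15.87)),("side",(594.5,-20.2)),("wrist",(596.2,-18.2))):
    c=eyes.camera(n);W=wcloud(c) if n=="wrist" else cloud(c);print(n,rect(W,600,-225,75,48,64))
    if n=="wrist": break
    layer(W,np.array(s))
    d=W[...,:2]-np.array(s);X=d@[np.cos(a),np.sin(a)];Y=d@[-np.sin(a),np.cos(a)]
    m=(W[...,2]>66)&(W[...,2]<80)&(X<29)&(Y<-15)&(X>-110)&(Y>-110)
    c,sz,an=cv2.minAreaRect(np.stack([X[m],Y[m]],-1).astype(np.float32));print("mould1",np.round(c,1)-[-27.5,-57.5],np.round(sz,1),an)
go(602,-239.5,28,98)
```

```text
top (162, array([ 596.4, -199.6,   66.5,   49.9,   98.4,   55. ]))
set1 343 err [ 0.8 -0.4] size [ 50.3 109.1] ang 89.3 z 73.0 sd 3.02
set2 345 err [-1.2  0.9] size [109.4  49.8] ang 0.1 z 73.0 sd 2.98
gap1 345 err [-1.   0.7] size [ 49.8 109.5] ang 0.0 z 72.8 sd 3.23
gap2 few 0
mould1 [ 0.6 -0.5] [109.6  50.1] 0.6729955673217773
side (658, array([ 595.6, -225.2,  109.1,   51.9,   97.8,   54.6]))
set1 531 err [-0.5 -0.3] size [110.1  50.9] ang 0.3 z 72.6 sd 1.88
set2 407 err [-1.8  0.2] size [ 50.2 108.1] ang 89.7 z 72.4 sd 1.95
gap1 412 err [-0.7  0.8] size [ 50.6 108.4] ang 0.0 z 72.6 sd 1.64
gap2 few 0
mould1 [-0.5 -0.3] [110.1  50.9] 0.2916344106197357
wrist (5788, array([ 599.3, -224.5,  108.5,   50.5,   97.6,   55.6]))
t 29.3 pos [ 599.8 -238.2  245.9] rot [180.   0.  98.] gap 93.9 F [ 0.   0.4 -0.1]
  spin 0.0 shift [ -1.6   2.  139.9]
```

Emit:
{"op": "drive_tool", "data": {"rows": [{"offset": [0, 0, 25], "spin": 0, "jaw": 94}, {"offset": [0, 0, 40], "spin": 0, "jaw": 94}, {"offset": [0, 0, 35], "spin": 0, "jaw": 94}, {"offset": [0, 0, 20], "spin": 0, "jaw": 94}, {"offset": [0, 0, 12], "spin": 0, "jaw": 94}, {"offset": [0, 0, 7], "spin": 0, "jaw": 94}, {"offset": [0, 0, 0], "spin": 0, "jaw": 94}, {"offset": [0, 0, 0], "spin": 0, "jaw": 45}, {"offset": [0, 0, 0], "spin": 0, "jaw": 45}, {"offset": [0, 0, 0], "spin": 0, "jaw": 45}, {"offset": [0, 0, 0], "spin": 0, "jaw": 45}, {"offset": [0, 0, 0], "spin": 0, "jaw": 45}, {"offset": [0, 0, 0], "spin": 0, "jaw": 45}, {"offset": [0, 0, 0], "spin": 0, "jaw": 45}], "force": 40}}

```text
clock: 30.7
eef_pos: [599.8, -239.3, 106.8]
eef_rot: [3.141, 0.0, 1.71]
wrist_force: [0.3, 0.1, 0.6]
finger_gap: 49.4
```

Run:
```python
from h import *
go(597-58.7,-19.2+4.3,46,98.05)
```

```text
t 30.7 pos [ 599.8 -239.3  106.8] rot [180.   0.  98.] gap 49.4 F [0.3 0.1 0.6]
  spin -0.1 shift [230.8 -29.4 -17.2]
```

Emit:
{"op": "drive_tool", "data": {"rows": [{"offset": [0, 0, -10], "spin": 0, "jaw": 45}, {"offset": [0, 0, -30], "spin": 0, "jaw": 45}, {"offset": [0, 0, -40], "spin": 0, "jaw": 45}, {"offset": [0, 0, -40], "spin": 0, "jaw": 45}, {"offset": [20, -2, 0], "spin": 0, "jaw": 45}, {"offset": [35, -5, 0], "spin": 0, "jaw": 45}, {"offset": [40, -5, 0], "spin": 0, "jaw": 45}, {"offset": [40, -5, 0], "spin": 0, "jaw": 45}, {"offset": [40, -5, 0], "spin": 0, "jaw": 45}, {"offset": [30, -4, 0], "spin": 0, "jaw": 45}, {"offset": [18, -3, 0], "spin": 0, "jaw": 45}, {"offset": [8, 0, 0], "spin": 0, "jaw": 45}, {"offset": [0, 0, 0], "spin": 0, "jaw": 45}, {"offset": [0, 0, 0], "spin": 0, "jaw": 45}, {"offset": [0, 0, 0], "spin": 0, "jaw": 45}, {"offset": [0, 0, 0], "spin": 0, "jaw": 45}, {"offset": [0, 0, 0], "spin": 0, "jaw": 45}]}}

```text
clock: 32.4
eef_pos: [539.0, -15.0, 226.5]
eef_rot: [-3.141, -0.0, 1.709]
wrist_force: [-0.7, 0.3, -2.4]
finger_gap: 49.6
```

Run:
```python
from h import *
go(597-58.7,-19.2+4.3,46.8,98.05)
held(wcloud(eyes.camera("wrist")))
go(597-58.7,-19.2+4.3,46.8,98.05)
```

```text
t 32.4 pos [539.  -15.  226.5] rot [-180.    -0.    97.9] gap 49.6 F [-0.7  0.3 -2.4]
  spin -0.1 shift [  0.2  -0.7 101.7]
held: tilt deg -3.3 top z at grip 177.3 end l 68.7
t 32.45 pos [539.  -14.9 226.6] rot [-180.    -0.    97.9] gap 50.0 F [-0.4 -0.  -3.6]
  spin -0.1 shift [ 1.000e-01 -7.000e-01  1.018e+02]
```

Emit:
{"op": "drive_tool", "data": {"rows": [{"offset": [1.2, -0.6, 10], "spin": -0.1, "jaw": 45}, {"offset": [0, 0, 20], "spin": 0, "jaw": 45}, {"offset": [0, 0, 15], "spin": 0, "jaw": 45}, {"offset": [0, 0, 0], "spin": 0, "jaw": 45}, {"offset": [0, 0, 0], "spin": 0, "jaw": 45}, {"offset": [0, 0, 0], "spin": 0, "jaw": 45}]}}

```text
clock: 33.05
eef_pos: [538.5, -13.4, 182.4]
eef_rot: [3.14, 0.0, 1.712]
wrist_force: [-0.2, 0.4, -4.1]
finger_gap: 49.9
```

Run:
```python
from h import *
go(597-58.7-.17,-19.2+4.3+1.2,46.8,98.05)
c=eyes.camera("wrist");held(wcloud(c))
cv2.imwrite("pics/w8.png",c["color"])
```

```text
t 33.05 pos [538.5 -13.4 182.4] rot [179.9   0.   98.1] gap 49.9 F [-0.2  0.4 -4.1]
  spin 0.0 shift [-0.3 -0.4 57.6]
held: tilt deg -3.2 top z at grip 133.1 end l 68.8
```

View pics/w8.png

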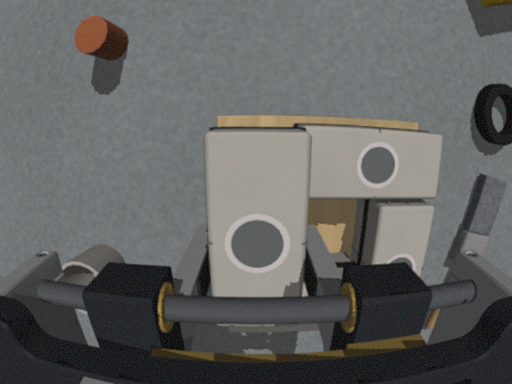

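The mould hangs square beside mould_2, whose left end is near (308,160), with its inner side parallel. I'm lowering it slowly.

Emit:
{"op": "drive_tool", "data": {"rows": [{"offset": [-0.3, -0.4, 5], "spin": 0, "jaw": 45}, {"offset": [0, 0, 7], "spin": 0, "jaw": 45}, {"offset": [0, 0, 5], "spin": 0, "jaw": 45}, {"offset": [0, 0, 0], "spin": 0, "jaw": 45}, {"offset": [0, 0, 0], "spin": 0, "jaw": 45}]}}

```text
clock: 33.6
eef_pos: [537.8, -13.8, 164.5]
eef_rot: [-3.141, -0.0, 1.711]
wrist_force: [0.1, 0.2, -2.8]
finger_gap: 49.9
```

Emit:
{"op": "drive_tool", "data": {"rows": [{"offset": [0, 0, 10], "spin": 0, "jaw": 45}, {"offset": [0, 0, 10], "spin": 0, "jaw": 45}, {"offset": [0, 0, 7], "spin": 0, "jaw": 45}, {"offset": [0, 0, 4], "spin": 0, "jaw": 45}, {"offset": [0, 0, 2], "spin": 0, "jaw": 45}, {"offset": [0, 0, 0], "spin": 0, "jaw": 45}, {"offset": [0, 0, 0], "spin": 0, "jaw": 45}, {"offset": [0, 0, 0], "spin": 0, "jaw": 45}]}}

```text
clock: 34.4
eef_pos: [538.0, -13.8, 132.0]
eef_rot: [3.141, 0.0, 1.712]
wrist_force: [0.1, 1.3, -2.4]
finger_gap: 49.5
```

Emit:
{"op": "drive_tool", "data": {"rows": [{"offset": [0, 0, 2], "spin": 0, "jaw": 45}, {"offset": [0, 0, 1.5], "spin": 0, "jaw": 45}, {"offset": [0, 0, 1], "spin": 0, "jaw": 45}, {"offset": [0, 0, 0], "spin": 0, "jaw": 45}, {"offset": [0, 0, 0], "spin": 0, "jaw": 45}]}}

```text
clock: 34.9
eef_pos: [537.8, -13.7, 127.1]
eef_rot: [-3.142, 0.0, 1.712]
wrist_force: [0.1, 0.5, -3.2]
finger_gap: 49.3
```

Emit:
{"op": "drive_tool", "data": {"rows": [{"offset": [0, 0, 0.8], "spin": 0, "jaw": 45}, {"offset": [0, 0, 0.8], "spin": 0, "jaw": 45}, {"offset": [0, 0, 0], "spin": 0, "jaw": 45}, {"offset": [0, 0, 0], "spin": 0, "jaw": 45}]}}

```text
clock: 35.3
eef_pos: [537.8, -13.7, 125.5]
eef_rot: [-3.142, -0.0, 1.712]
wrist_force: [-0.4, -0.1, -3.0]
finger_gap: 49.6
```

Emit:
{"op": "drive_tool", "data": {"rows": [{"offset": [0, 0, 0.7], "spin": 0, "jaw": 45}, {"offset": [0, 0, 0.5], "spin": 0, "jaw": 45}, {"offset": [0, 0, 0], "spin": 0, "jaw": 45}, {"offset": [0, 0, 0], "spin": 0, "jaw": 45}]}}

```text
clock: 35.7
eef_pos: [537.9, -13.8, 124.7]
eef_rot: [3.141, 0.0, 1.712]
wrist_force: [-3.8, -0.6, 5.9]
finger_gap: 49.8
```

Emit:
{"op": "drive_tool", "data": {"rows": [{"offset": [0, 0, 0], "spin": 0, "jaw": 54}, {"offset": [0, 0, 0], "spin": 0, "jaw": 60}, {"offset": [0, 0, 0], "spin": 0, "jaw": 66}, {"offset": [0, 0, 0], "spin": 0, "jaw": 66}, {"offset": [0, 0, -10], "spin": 0, "jaw": 66}, {"offset": [0, 0, -25], "spin": 0, "jaw": 66}, {"offset": [0, 0, -40], "spin": 0, "jaw": 66}, {"offset": [0, 0, -40], "spin": 0, "jaw": 66}, {"offset": [-20, -10, -5], "spin": 0, "jaw": 60}, {"offset": [-40, -22, 0], "spin": 0, "jaw": 60}, {"offset": [-40, -22, 0], "spin": 0, "jaw": 60}, {"offset": [-40, -22, 0], "spin": 0, "jaw": 60}, {"offset": [-40, -22, 0], "spin": 0, "jaw": 60}, {"offset": [-40, -22, 0], "spin": 0, "jaw": 60}, {"offset": [-36, -20, 0], "spin": 0, "jaw": 60}, {"offset": [-20, -10, 0], "spin": 0, "jaw": 60}, {"offset": [0, 0, 0], "spin": 7.6, "jaw": 60}, {"offset": [0, 0, 0], "spin": 7.7, "jaw": 60}, {"offset": [0, 0, 0], "spin": 7.7, "jaw": 60}, {"offset": [0, 0, 0], "spin": 7.6, "jaw": 60}]}}

```text
clock: 37.7
eef_pos: [428.0, -308.1, 245.1]
eef_rot: [3.141, 0.0, 1.172]
wrist_force: [0.6, 0.9, -0.4]
finger_gap: 60.1
```

Emit:
{"op": "drive_tool", "data": {"rows": [{"offset": [0, 0, 0], "spin": 0, "jaw": 60}, {"offset": [0, 0, 0], "spin": 0, "jaw": 60}]}}

```text
clock: 37.9
eef_pos: [428.0, -308.1, 244.8]
eef_rot: [3.141, 0.0, 1.181]
wrist_force: [0.7, 0.2, -0.0]
finger_gap: 60.3
```

Run:
```python
from h import *
for n,s in(("top",(597.65,-15.87)),("side",(594.5,-20.2))):
    W=cloud(eyes.camera(n));print(n);layer(W,np.array(s))
c=eyes.camera("wrist");W=wcloud(c);cv2.imwrite("pics/w9.png",c["color"])
print(rect(W,432,-300,80,45,70),rect(W,432,-300,80,52,64))
go(428.4,-308.8,40,67.5)
```

```text
top
set1 348 err [ 0.2 -0.5] size [108.6  49.9] ang 0.4 z 73.0 sd 3.16
set2 342 err [-0.7  1.1] size [ 49.6 108.8] ang 89.9 z 73.3 sd 3.01
gap1 341 err [-1.1  0.6] size [109.6  49. ] ang 89.6 z 73.0 sd 3.21
gap2 354 err [-0.6 -0. ] size [ 50.3 110. ] ang 0.1 z 73.0 sd 3.05
side
set1 315 err [-4.   0.5] size [100.4  49.7] ang 2.0 z 72.9 sd 1.61
set2 145 err [-35.    0.4] size [41.6 50. ] ang 0.2 z 72.3 sd 1.99
gap1 few 0
gap2 490 err [-0.2  0.3] size [ 51.4 110.1] ang 0.0 z 72.6 sd 1.96
(1463, array([ 433.6, -301. ,  108.5,   12.7,   66.9,   57.3])) (1303, array([ 431.5, -306. ,   97.6,   12.7,   66.9,   58.6]))
t 38.05 pos [ 428.  -308.   244.5] rot [180.    0.   67.6] gap 59.8 F [-0.  -0.6 -0.2]
  spin 0.1 shift [ -0.6   0.6 126.5]
```

View pics/w9.png

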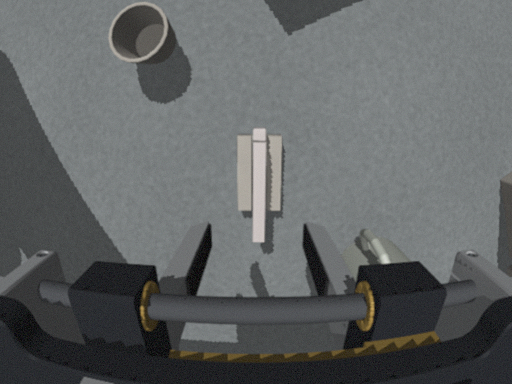

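Emit:
{"op": "drive_tool", "data": {"rows": [{"offset": [-0.8, 1.2, 20], "spin": 0.3, "jaw": 60}, {"offset": [0, 0, 35], "spin": 0, "jaw": 60}, {"offset": [0, 0, 30], "spin": 0, "jaw": 60}, {"offset": [0, 0, 18], "spin": 0, "jaw": 60}, {"offset": [0, 0, 10], "spin": 0, "jaw": 60}, {"offset": [0, 0, 6], "spin": 0, "jaw": 60}, {"offset": [0, 0, 0], "spin": 0, "jaw": 45}, {"offset": [0, 0, 0], "spin": 0, "jaw": 30}, {"offset": [0, 0, 0], "spin": 0, "jaw": 20}, {"offset": [0, 0, 0], "spin": 0, "jaw": 14}, {"offset": [0, 0, 0], "spin": 0, "jaw": 8}, {"offset": [0, 0, 0], "spin": 0, "jaw": 8}, {"offset": [0, 0, 0], "spin": 0, "jaw": 8}, {"offset": [0, 0, 0], "spin": 0, "jaw": 8}], "force": 25}}

```text
clock: 39.45
eef_pos: [428.9, -309.3, 125.5]
eef_rot: [3.141, 0.0, 1.172]
wrist_force: [-0.8, -0.6, 1.3]
finger_gap: 11.9
```

Emit:
{"op": "drive_tool", "data": {"rows": [{"offset": [0, 0, -8], "spin": 0, "jaw": 8}, {"offset": [0, 0, -22], "spin": 0, "jaw": 8}, {"offset": [0, 0, -30], "spin": 0, "jaw": 8}, {"offset": [15, 9, 0], "spin": 0, "jaw": 8}, {"offset": [28, 17, 0], "spin": 0, "jaw": 8}, {"offset": [30, 17, 0], "spin": 0, "jaw": 8}, {"offset": [28, 16, 0], "spin": 0, "jaw": 8}, {"offset": [13, 8, 0], "spin": 0, "jaw": 8}, {"offset": [0, 0, 15], "spin": 0, "jaw": 8}, {"offset": [0, 0, 25], "spin": 0, "jaw": 8}, {"offset": [0, 0, 15], "spin": 0, "jaw": 8}, {"offset": [0, 0, 8], "spin": 0, "jaw": 8}, {"offset": [0, 0, 4], "spin": 0, "jaw": 8}, {"offset": [0, 0, 0], "spin": 0, "jaw": 8}, {"offset": [0, 0, 0], "spin": 0, "jaw": 8}]}}

```text
clock: 40.95
eef_pos: [535.0, -230.5, 119.1]
eef_rot: [3.141, 0.0, 1.172]
wrist_force: [0.5, -0.2, -1.7]
finger_gap: 11.8
```

Run:
```python
from h import *
go(535,-230,35.5,67.15)
held(wcloud(eyes.camera("wrist")))
```

```text
t 40.95 pos [ 535.  -230.5  119.1] rot [179.9   0.   67.2] gap 11.8 F [ 0.5 -0.2 -1.7]
  spin 0.0 shift [ 0.4 -0.2  5.6]
held: tilt deg -23.5 top z at grip 67.5 end l 64.7
```

Emit:
{"op": "drive_tool", "data": {"rows": [{"offset": [0, 0, 2], "spin": 0, "jaw": 8}, {"offset": [0, 0, 1.5], "spin": 0, "jaw": 8}, {"offset": [0, 0, 1], "spin": 0, "jaw": 8}, {"offset": [0, 0, 0.7], "spin": 0, "jaw": 8}, {"offset": [0, 0, 0.5], "spin": 0, "jaw": 8}, {"offset": [0, 0, 0], "spin": 0, "jaw": 8}, {"offset": [0, 0, 0], "spin": 0, "jaw": 8}]}}

```text
clock: 41.7
eef_pos: [534.9, -230.2, 113.5]
eef_rot: [3.141, 0.0, 1.172]
wrist_force: [-5.0, 2.1, 10.3]
finger_gap: 12.2
```

Emit:
{"op": "drive_tool", "data": {"rows": [{"offset": [0, 0, 0], "spin": 0, "jaw": 14}, {"offset": [0, 0, 0], "spin": 0, "jaw": 20}, {"offset": [0, 0, 0], "spin": 0, "jaw": 40}, {"offset": [0, 0, 0], "spin": 0, "jaw": 94}, {"offset": [0, 0, -6], "spin": 0, "jaw": 94}, {"offset": [0, 0, -10], "spin": 0, "jaw": 94}, {"offset": [0, 0, -4], "spin": 0, "jaw": 94}, {"offset": [0, 0, 0], "spin": 0, "jaw": 94}, {"offset": [0, 0, 0], "spin": 0, "jaw": 94}, {"offset": [0, 0, 0], "spin": 0, "jaw": 94}]}}

```text
clock: 42.7
eef_pos: [534.7, -230.1, 132.4]
eef_rot: [-3.141, -0.0, 1.172]
wrist_force: [0.4, -0.5, 0.5]
finger_gap: 80.5
```

Run:
```python
from h import *
s=manip.read_state();p=s["eef_pos"];a=s["eef_rot"][2]
W=wcloud(eyes.camera("wrist"));d=W[...,:2]-p[:2];l=d@[np.cos(a),np.sin(a)];t=d@[np.sin(a),-np.cos(a)];Z=W[...,2]
m=(abs(t)<35)&(l>0)&(l<90)&(Z>15)&(Z<60)
print(p,m.sum(),"l",np.percentile(l[m],[1,99]),"t",np.percentile(t[m],[2,50,98]),"z",np.percentile(Z[m],[2,50,98]))
```

```text
[ 534.72550611 -230.12637541  132.40357239] 2271 l [ 0.87631529 64.7377416 ] t [-5.29994373  1.05013126  6.8043762 ] z [32.39475774 46.31430971 47.78232854]
```

Emit:
{"op": "drive_tool", "data": {"rows": [{"offset": [0, 0, 0], "spin": 0, "jaw": 94}, {"offset": [0, 12, 0], "spin": 0, "jaw": 94}, {"offset": [0, 14, 0], "spin": 0, "jaw": 94}, {"offset": [0, 8, 0], "spin": 0, "jaw": 94}, {"offset": [0, 3, 0], "spin": 0, "jaw": 94}, {"offset": [0, 3, 0], "spin": 0, "jaw": 94}, {"offset": [0, 3, 0], "spin": 0, "jaw": 94}, {"offset": [0, 3, 0], "spin": 0, "jaw": 94}, {"offset": [0, 3, 0], "spin": 0, "jaw": 94}, {"offset": [0, 3, 0], "spin": 0, "jaw": 94}, {"offset": [0, 3, 0], "spin": 0, "jaw": 94}, {"offset": [0, 3, 0], "spin": 0, "jaw": 94}, {"offset": [0, 0, 0], "spin": 0, "jaw": 94}, {"offset": [0, 0, 0], "spin": 0, "jaw": 94}]}}

```text
clock: 44.15
eef_pos: [588.3, -252.7, 132.6]
eef_rot: [-3.141, -0.0, 1.172]
wrist_force: [0.9, -1.0, -0.4]
finger_gap: 93.8
```

```bash
cat >> h.py <<'E'
def flat(W):
    s=manip.read_state();p=s["eef_pos"];a=s["eef_rot"][2]
    d=W[...,:2]-p[:2];l=d@[np.cos(a),np.sin(a)];t=d@[np.sin(a),-np.cos(a)];Z=W[...,2]
    m=(abs(t)<80)&(l>0)&(l<90)&(Z>7)&(Z<55)
    print(np.round(p,1),m.sum(),"l",np.percentile(l[m],[1,99]),"t",np.percentile(t[m],[2,50,98]),"z",np.percentile(Z[m],[2,50,98]))
    print(cv2.minAreaRect(np.stack([l[m],t[m]],-1).astype(np.float32)))
E
python3 - <<'E'
from h import *
c=eyes.camera("wrist");cv2.imwrite("pics/w10.png",c["color"]);flat(wcloud(c))
W=cloud(eyes.camera("side"));print(rect(W,552,-238,90,8,20))
E
```

```text
[ 588.2 -252.7  132.6] 5938 l [ 0.54382094 63.73841642] t [-49.57927644 -27.38511884  50.59921754] z [11.41987934 12.95337765 52.06922719]
((31.97673225402832, 1.2148704528808594), (64.6048583984375, 117.69981384277344), 0.437865287065506)
(483, array([ 563.5, -233.8,  111. ,   47.2,   67. ,   11.9]))
```

View pics/w10.png

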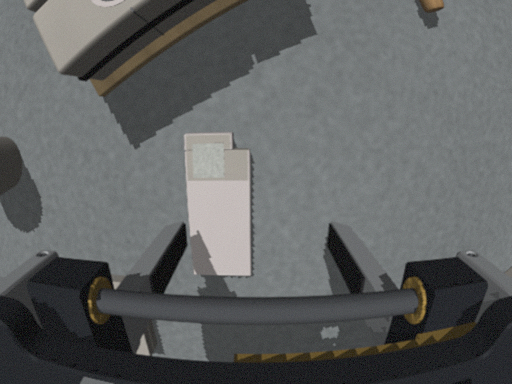

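The tile lies flat with its label up: the label is at (208,160) and the notch at (240,143). I'm gripping it across its width on the plain half.

Emit:
{"op": "drive_tool", "data": {"rows": [{"offset": [0, -12, 0], "spin": 0, "jaw": 94}, {"offset": [0, -12, 0], "spin": 0, "jaw": 94}, {"offset": [0, -5.5, 0], "spin": 0, "jaw": 94}, {"offset": [0, 0, 0], "spin": 0, "jaw": 94}, {"offset": [0, 0, 12], "spin": 0, "jaw": 94}, {"offset": [0, 0, 10], "spin": 0, "jaw": 94}, {"offset": [0, 0, 6], "spin": 0, "jaw": 94}, {"offset": [0, 0, 2], "spin": 0, "jaw": 94}, {"offset": [0, 0, 0], "spin": 0, "jaw": 94}, {"offset": [0, 0, 0], "spin": 0, "jaw": 94}]}}

```text
clock: 45.25
eef_pos: [561.3, -241.3, 102.8]
eef_rot: [3.141, 0.0, 1.172]
wrist_force: [0.5, -0.7, -0.1]
finger_gap: 93.9
```

Run:
```python
from h import *
go(565,-231.7,20.8,67.15)
W=wcloud(eyes.camera("wrist"));s=manip.read_state();p=s["eef_pos"];a=s["eef_rot"][2]
d=W[...,:2]-p[:2];l=d@[np.cos(a),np.sin(a)];t=d@[np.sin(a),-np.cos(a)];Z=W[...,2]
m=(abs(t)<40)&(l>5)&(l<90)&(Z>6)&(Z<20);print("l",l[m].max(),"t",np.percentile(t[m],[1,99]),np.median(Z[m]))
```

```text
t 45.25 pos [ 561.3 -241.3  102.8] rot [180.    0.   67.2] gap 93.9 F [ 0.5 -0.7 -0.1]
  spin 0.0 shift [10.3 -0.3  4. ]
l 64.87222433184996 t [-20.1375902   24.66166794] 12.867337242459033
```

Emit:
{"op": "drive_tool", "data": {"rows": [{"offset": [0, 1, 2], "spin": 0, "jaw": 80}, {"offset": [0, 0, 1.2], "spin": 0, "jaw": 70}, {"offset": [0, 0, 0], "spin": 0, "jaw": 60}, {"offset": [0, 0, 0], "spin": 0, "jaw": 52}, {"offset": [0, 0, 0], "spin": 0, "jaw": 46}, {"offset": [0, 0, 0], "spin": 0, "jaw": 40}, {"offset": [0, 0, 0], "spin": 0, "jaw": 40}, {"offset": [0, 0, 0], "spin": 0, "jaw": 40}, {"offset": [0, 0, 0], "spin": 0, "jaw": 40}], "force": 25}}

```text
clock: 46.2
eef_pos: [562.0, -241.7, 99.5]
eef_rot: [3.142, 0.0, 1.172]
wrist_force: [-0.3, 0.3, 0.8]
finger_gap: 45.3
```

Emit:
{"op": "drive_tool", "data": {"rows": [{"offset": [0, 0, -4], "spin": 0, "jaw": 40}, {"offset": [0, 0, -10], "spin": 0, "jaw": 40}, {"offset": [0, 0, -25], "spin": 0, "jaw": 40}, {"offset": [0, 0, -35], "spin": 0, "jaw": 40}, {"offset": [0, 0, -35], "spin": 0, "jaw": 40}, {"offset": [0, 0, -35], "spin": 0, "jaw": 40}, {"offset": [0, 0, -25], "spin": 0, "jaw": 40}, {"offset": [0, 0, 0], "spin": 0, "jaw": 40}, {"offset": [0, 0, 0], "spin": 0, "jaw": 40}]}}

```text
clock: 47.1
eef_pos: [561.8, -241.6, 268.3]
eef_rot: [3.141, 0.0, 1.172]
wrist_force: [-0.4, 0.7, -2.6]
finger_gap: 45.7
```

```bash
cat >> h.py <<'E'
def tile(W):
    s=manip.read_state();p=s["eef_pos"];a=s["eef_rot"][2];d=W[...,:2]-p[:2]
    l=d@[np.cos(a),np.sin(a)];t=d@[np.sin(a),-np.cos(a)];Z=W[...,2]
    m=(abs(t)<27)&(l>12)&(l<80)&(Z>p[2]-120)&(Z<p[2]-65)
    A=np.c_[l[m],t[m],np.ones(m.sum())];k=np.linalg.lstsq(A,Z[m],rcond=None)[0]
    print("tile n",m.sum(),"slopes deg",np.degrees(np.arctan(k[:2])).round(1),"z at label",round(k@[46,-6,1],1),"l max",l[m].max().round(1),"t",np.percentile(t[m],[1,99]).round(1))
E
python3 - <<'E'
from h import *
a=np.radians(67.15);tx=np.array([np.cos(a),np.sin(a)]);ty=np.array([np.sin(a),-np.cos(a)])
T=np.array([596.8,-18.8])-46*tx+6*ty;print(T)
go(*T,187,67.15)
tile(wcloud(eyes.camera("wrist")))
E
```

```text
[584.46643163 -63.52005245]
t 47.1 pos [ 561.8 -241.6  268.3] rot [180.    0.   67.2] gap 45.7 F [-0.4  0.7 -2.6]
  spin 0.0 shift [172.9 -48.3   3.3]
tile n 6433 slopes deg [-0.4 -0.5] z at label 181.6 l max 64.9 t [-21.1  23.5]
```

Emit:
{"op": "drive_tool", "data": {"rows": [{"offset": [10, -3, 0], "spin": 0, "jaw": 40}, {"offset": [22, -6, 0], "spin": 0, "jaw": 40}, {"offset": [30, -8, 0], "spin": 0, "jaw": 40}, {"offset": [32, -9, 0], "spin": 0, "jaw": 40}, {"offset": [30, -9, 0], "spin": 0, "jaw": 40}, {"offset": [25, -7, 0], "spin": 0, "jaw": 40}, {"offset": [15, -4, 4], "spin": 0, "jaw": 40}, {"offset": [9, -2, 3.5], "spin": 0, "jaw": 40}, {"offset": [0, 0, 0], "spin": 0, "jaw": 40}, {"offset": [0, 0, 0], "spin": 0, "jaw": 40}, {"offset": [0, 0, 0], "spin": 0, "jaw": 40}, {"offset": [0, 0, 0], "spin": 0, "jaw": 40}]}}

```text
clock: 48.35
eef_pos: [584.9, -64.4, 261.0]
eef_rot: [3.141, 0.0, 1.171]
wrist_force: [-0.5, 0.6, -2.1]
finger_gap: 46.3
```

Run:
```python
from h import *
go(584.5,-63.5,182.5,67.15)
tile(wcloud(eyes.camera("wrist")))
for n,s in(("top",(597.65,-15.87)),("side",(594.5,-20.2))):
    c=eyes.camera(n);W=cloud(c);print(n);layer(W,np.array(s))
    r=finder.find_in(n,"tile_label")[:2]
    for q in r: u,v=np.round(q["uv"]).astype(int);print(q["p"],u,v,W[v,u].round())
    cv2.imwrite(f"pics/end_{n}.png",cv2.resize(c["color"][120:250,180:340],None,fx=4,fy=4,interpolation=cv2.INTER_CUBIC))
```

```text
t 48.35 pos [584.9 -64.4 261. ] rot [180.    0.   67.1] gap 46.3 F [-0.5  0.6 -2.1]
  spin -0.0 shift [ 0.6 -0.7  0.5]
tile n 6427 slopes deg [-0.4 -0.5] z at label 174.3 l max 64.8 t [-21.1  23.4]
top
set1 few 2
set2 343 err [-1.3  1.3] size [ 49.5 109.1] ang 89.6 z 72.8 sd 3.05
gap1 133 err [-1.3  5.1] size [101.6  49.5] ang 89.4 z 72.7 sd 2.86
gap2 208 err [-0.6 20.4] size [69. 50.] ang 88.9 z 73.2 sd 3.08
side
set1 535 err [-0.2 -0.2] size [109.9  51.1] ang 0.0 z 72.5 sd 2.02
set2 314 err [-8.6  0.3] size [51.  94.6] ang 89.8 z 72.5 sd 1.98
gap1 264 err [-1.4  1.2] size [ 49.  109.4] ang 0.1 z 72.2 sd 1.94
gap2 486 err [-0.4  0.5] size [109.9  50.7] ang 89.8 z 72.6 sd 1.9
0.82 287 171 [568. -72. 175.]
0.26 272 223 [518. -76.  17.]
```

View pics/end_side.png

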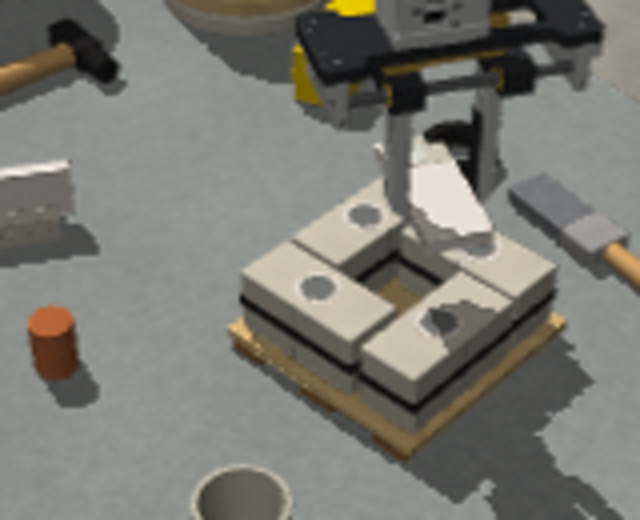

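The side view shows the complete pinwheel, with the tile held flat above it, so I'm handing in.

```bash
python3 -c "
from h import *
s=manip.read_state();print(s['clock'],s['finger_gap'],s['eef_pos']);print(manip.sign_off())"
```

```text
48.6 45.58498988875171 [584.91336315 -63.78344886 261.00643101]
the job is handed in; nothing more can be done
None
```

Both loose moulds are in the gaps, and the notched tile is held flat, label up, over the middle of the layer. I handed the job in at 48.6 s with the gripper still holding the tile.

**Last checks**
- **Moulds:** once both were in, the top camera put all four within about 1.3 mm of where they belong and square to within half a degree.
- **Tile:** it lies within 0.5° of level. From the arm pose and grip, the label is about 1 mm from the slab's middle, with its face about 101 mm above the mould tops. The fingers are on the glazed half, centred about 10 mm off the tile's centre.

**What went wrong or disagreed**
- **Second mould, first try:** I corrected its position from a reading taken before the arm had settled. It caught on mould_1, pushed it about 5 mm out of line and tilted about 22° in the grip.
- **How I mended it:** I set the mould down on open table with short, light releases to level it; its raised end settled about 25 mm. Then I squeezed mould_1 back into line and placed the second mould cleanly.
- **Turning the tile:** the arm cannot tilt its tool, so I stood the tile on the table, tipped it over onto its back, and gripped it again across its width. It fell the last part freely.
- **Final pictures:** the tile and arm hid parts of the layer, so some mould readings there were incomplete. The label finder's point fell on the tile's middle, not its label, so I relied on the tile's geometry and the grip pose.

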